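Take a manifold outlet out of use

TASK

On the leak-test manifold, three outlets are already capped; the fourth is still bare. Shut the valve of the bare outlet first: turn its wing knob clockwise until you feel it meet its seat and nip it up hand-tight, without over-tightening it (the rubber seat washer crushes) and without touching the other three stations. Then push the loose cap that stands on the belt fully home on the bare outlet, leave it there level, and leave everything else undisturbed.

Things in the scene. Friction and masses are not known exactly. Their poses are not given: they have to be found in the camera images.
- manifold: The aluminium manifold block, fixed, on rubber feet: 128 (its x) x 256 (its y) mm, top face 40 mm above its origin, which lies under its centre on the work surface. Its x axis points from the row of four wing knobs (nearer the robot) to the row of four outlets. Its place and yaw vary. A brass inlet with a coupling sticks out 38 mm at its -y end.
- station_open: The station to work on: the one of the four whose outlet has no cap. Which of the four places it has varies; stations stand 58 mm apart along the manifold's y axis. Origin on the manifold's top face, axes as the manifold's. Its valve axis is at x = -34 mm, its outlet axis at x = +36 mm, y = 0.
- knob_grip (a point): On the vertical axis of the black wing knob of station_open, 81 mm above the work surface, at half the height of the wing. Turns with the knob: its x axis lies along the wing (a half turn looks the same). The wing is 42 mm long, 12 mm thick (along the point's y), 22 mm high (11 mm above and below this point) with flat flanks; grip these from above. The knob turns but does not rise or fall.
- knob: The same knob, origin on its axis 64 mm above the work surface. Clockwise seen from above shuts the valve. From the start it needs 1.0 to 1.95 rad to meet its seat; where it seats differs from valve to valve and cannot be seen. It runs freely at about 0.04 N m; at the seat the torque jumps to 0.25 N m, beyond which the washer gives.
- seat_washer (a joint): Squeeze of the rubber seat washer of station_open, in rad of knob turn past first touch of the seat; 0 before that. Torque on the knob = 0.25 + 3.0 x squeeze (N m). It keeps its squeeze when the knob is let go (up to 0.08 rad; more springs back to that). Tight is 0.02 to 0.12 rad (0.31 to 0.61 N m); beyond 0.12 it crushes.
- station_open_outlet (a point): Centre of the top of the bare outlet, a brass threaded spigot 16 mm across, chamfered, pointing straight up, 62 mm above the work surface. The spigot stands 6 mm proud of a shoulder 23 mm across; the cap's rim rests on that shoulder when it is home, with the cap's origin 6 mm below this point. The spigot has about 0.8 mm of play all round in the cap. 70 mm behind the knob.
- cap: The loose red plastic thread cap, standing open end down on the belt, to one side of the manifold. 22 mm in diameter, 14 mm high, origin at the centre of its open rim, z up. Its inside is 6 mm deep. Grip it across its diameter with the fingertips 4 to 5 mm above its rim: they hold it firmly (higher up it may slip) and stay clear of the outlet's shoulder.
- station_a: A neighbouring station, same shape and axes as station_open, its outlet already closed by a fitted cap (top 70 mm above the work surface). Its wing knob (42 mm long, top 92 mm above the work surface, axis at x = -34 mm) stands at any angle and turns easily. Not to be touched.
- station_b: A neighbouring station, same shape and axes as station_open, its outlet already closed by a fitted cap (top 70 mm above the work surface). Its wing knob (42 mm long, top 92 mm above the work surface, axis at x = -34 mm) stands at any angle and turns easily. Not to be touched.
- station_c: A neighbouring station, same shape and axes as station_open, its outlet already closed by a fitted cap (top 70 mm above the work surface). Its wing knob (42 mm long, top 92 mm above the work surface, axis at x = -34 mm) stands at any angle and turns easily. Not to be touched.
- spool: Bystander: blue spool of white thread tape, 64 x 55 x 16 mm, lying on the belt. Origin at the centre of its underside.
- nipple: Bystander: brass double nipple, 40 x 26 x 23 mm, lying on the belt. Origin at the centre of its underside.
- spanner: Bystander: open-ended spanner, 199 mm long (its y axis), 5 mm thick, lying on the belt behind the manifold. Origin at its middle.

How it is judged:
On the way, in this order (a step that is already met when the one before it is completed fails the run):
1. the valve of the bare outlet is shut hand-tight (value of joint seat_washer between 0.02 and 0.12 rad), for 0.2 s.
2. the cap is home on the bare outlet (horizontal distance between cap and station_open_outlet below 0.003 m and z of cap in the frame of station_open_outlet below -0.004 m and angle between cap's own z axis and vertical below 0.12 rad), for 0.2 s.
At the end, for the whole second after the job is handed in: The valve of the bare outlet is shut with its seat washer squeezed by 0.02 to 0.12 rad; the cap is on that outlet, within 3 mm of its axis, level within 0.12 rad, its origin at least 4 mm below the spigot's top (6 mm is fully home), at rest (all of step 1 and all of step 2 and linear speed of cap below 0.01 m/s); the robot touches nothing.
It fails at once if the valve is over-tightened (washer squeezed by more than 0.12 rad) (value of joint seat_washer above 0.12 rad).
It fails at once if a neighbouring station is touched (contact force between anything else and station_a above 0.5 N or contact force between anything else and station_b above 0.5 N or contact force between anything else and station_c above 0.5 N).
It fails at once if a bystander is shifted by more than 15 mm (distance of any of spool, nipple, spanner from where it was at the start of the episode above 0.015 m).
It also fails if it takes over 72 s, if anything falls off the work surface, if the arm or the gripper's body presses on something with over 40 N, if the wrist force passes 120 N, or if a joint passes its speed limit or range.

ROBOT

A 7-joint arm with a two-finger parallel gripper is mounted at the origin on a cart in front of the work surface, level with it; the furniture and walls round the work are solid. World frame = base frame: x ahead of the robot, y to its left, z up, the work surface at z = 0. Lengths are in m, angles in rad, forces in N, time in s.
With the tool pointing down it reaches from about 0.425 to 1.025 m from the base axis. Payload 3.6 kg.
Tool frame: the origin (TCP) lies midway between the tips of the shut fingers; the grasp point (between the pads) lies 19 mm behind it; y points along the fingers, x is the direction in which the jaws open and shut, and the axes are right-handed (so a half turn about y gives the same grasp; the last joint's range is limited). The gripper opens to 85 mm and grips with 20 to 120 N. Pads are 22 mm wide; open, the fingers measure 114 mm over their backs; the gripper's body (76 mm by 85 mm) begins 54 mm behind the grasp point. The pads swing forward as they close: fully open they stand 13 mm farther back than shut.
Start: joints at [-1.438, 0.591, 0.048, 1.609, -0.033, 0.943, -0.034], TCP at [0.163, 0.706, 0.231] pointing down, gripper open.
Joint ranges: [-2.69, 2.69], [-0.47, 2.24], [-1.27, 1.36], [0.19, 2.51], [-1.53, 4.68], [0.08, 2.07], [-3.09, 3.09]. Speed limits (rad/s): [2.57, 2.57, 3.14, 3.14, 3.14, 3.14, 3.14].

INTERFACE

Orientations are given as a rotation vector (axis times angle).
In Python, from station import manip gives the robot as it stands.
- The arm moves only by the tool move_arm, never from a script. Its argument "increments" is a list that holds one entry, the list of rows, each a list of 7 numbers: the turn, a rotation vector about the tool's x, y, z in rad, then the shift along the tool's x, y, z in mm, then the closure, from -1 (fully open) to 1 (shut). A call has 1 to 5 rows; each row shifts and turns the commanded pose from where the row before left it, along the tool's axes as they then stand; what a row does not reach is not made up. A row lasts 1/12 s, in which the tool goes at most 41.7 mm and 7.16 degrees, less where a joint would pass 70% of its speed; a pose out of reach is approached as far as the arm can. A call is refused whole if a number of a shift passes 41.7 or a number of a turn 0.125, either way. A call with a gripper value outside its range is refused whole. The fingers move at their own pace and stop on an object; the grip force is fixed at half the most. Time passes only in rows, so rows that do not move let the fingers close. It gives the time, the measured TCP pose, the force and the opening at its end, in the units of the state.
- manip.sense(): the state, without advancing time (a new reading comes with each control period).
- manip.read_camera(name): name is "scene" or "top" or "wrist"; returns the picture (420x560x3 uint8, red, green, blue); there is no depth.
- manip.get_calibration(name): a dict with "camera_matrix" (3x3 intrinsics, pixels), "cam_to_world" (4x4, takes a point from camera to world coordinates). Camera axes: x right, y down, z forward; pixel columns grow to the right and rows downward; lengths in m; the calibration is good to about 2 mm. A picture is of the moment at which its call begins: read the wrist's pose just before it. get_calibration takes no time and is no camera call; for the wrist camera it gives the pose at the moment of the call.
- manip.finish_job(): hands the job in, once; it reports no verdict.
Trained networks look in the newest picture that a camera, given by its name, has taken for a name from the list of things; names that differ only in an ending like _2 or _b are one class to them, and where a whole thing is asked for, a point or a joint stands for the part that bears it (a point fixed in the world has none). Each returns a list of dicts, best first, with "conf" (0 to 1); they miss things now and then, are a little off and sometimes report something else, mostly with a low value. They report only what shows in the picture. A call takes as long as a camera call.
- manip.look_for(camera, target): "location" ([x, y, z] in m, in the coordinates of the camera as it stood for that picture, good to about 4 mm: the middle of the surface that is visible of it).
- manip.outline_of(camera, target): "region" (420x560 bool, what is visible of it).
The state is a dict: "clock": time; "joint_pos": joint angles; "joint_velocities": joint speeds; "effort": joint torques, N m; "position": TCP position; "eef_rot": TCP orientation; "wrist_force": force on the tool from outside, world axes, zero at the start; "torque": the same for the moment, N m; "width": finger opening in m.
Only numpy, scipy, OpenCV 4.12 (cv2) and the standard library are available. Lean on these libraries where they do the work, as an engineer would, in place of code of your own. Each camera call takes 0.05 s, during which the arm holds its last target.

## Working session

There is one attempt and no reset: what is moved stays moved. The work goes in short steps, Python scripts to look and compute and a tool call to move; the robot and the scene stay as the last step left them, time stands still between calls to the robot, and variables do not carry over. Pictures are saved under pics/ and viewed, and the job is handed in when it is done.

Besides the shell and the picture viewer there is one more tool, called after "Request:" as name([rows], argument=value, ...), one row to a line, values as JSON. move_arm: Moves the arm, as the interface text tells. Its arguments: {"type":"object","properties":{"increments":{"type":"array","items":{"type":"array","items":{"type":"array","items":{"type":"number"}}}}},"required":["increments"]}

```bash
ls; mkdir -p pics
python3 - <<'E'
from station import manip
import cv2
s=manip.sense();print({k:(v if not hasattr(v,'round') else v) for k,v in s.items()})
for c in ['scene','top','wrist']:
    im=manip.read_camera(c);cv2.imwrite(f'pics/{c}0.png',im[:,:,::-1])
    k=manip.get_calibration(c);print(c,k)
E
```

```text
pics
{'clock': 0.0, 'joint_pos': array([-1.4374728 ,  0.59206655,  0.04832247,  1.60983779, -0.0332793 ,
        0.94270405, -0.03372037]), 'joint_velocities': array([-1.59544934e-04,  9.84477886e-04, -3.20916291e-05, -1.08138832e-04,
       -2.53472372e-04, -5.36415650e-04, -3.49694207e-04]), 'effort': array([-3.21795314e-04, -5.48697925e+01,  1.54636759e+00, -1.98128790e+01,
        9.35990538e-03,  8.77452112e-03,  1.70135905e-05]), 'position': array([0.16286616, 0.70561633, 0.23017366]), 'eef_rot': array([-1.30950387, -1.03940121,  1.04212887]), 'wrist_force': array([ 1.05924743, -0.88889276,  0.66444348]), 'torque': array([0.04520834, 0.00908638, 0.03250822]), 'width': 0.08543686838476382}
scene {'camera_matrix': array([[446.80851584,   0.        , 285.99253726],
       [  0.        , 446.80851584, 207.32640697],
       [  0.        ,   0.        ,   1.        ]]), 'cam_to_world': array([[ 0.81044085, -0.31319178,  0.49507225,  0.10358817],
       [-0.58559878, -0.40986738,  0.69934455, -0.78269308],
       [-0.01611499, -0.8566911 , -0.51557799,  0.66491163],
       [ 0.       
[... 320 characters left out ...]
],
       [-9.99966833e-01, -1.84858232e-03, -7.93191878e-03,
         3.96902125e-02],
       [ 8.07739571e-03, -1.00352501e-01, -9.94919158e-01,
         1.08443301e+00],
       [ 0.00000000e+00,  0.00000000e+00,  0.00000000e+00,
         1.00000000e+00]])}
wrist {'camera_matrix': array([[291.85780264,   0.        , 281.19707312],
       [  0.        , 291.85780264, 209.57321967],
       [  0.        ,   0.        ,   1.        ]]), 'cam_to_world': array([[ 0.22622764,  0.93009747,  0.28937821,  0.08825239],
       [ 0.97407244, -0.21540778, -0.06915475,  0.72364399],
       [-0.00198634,  0.29752006, -0.9547135 ,  0.37395258],
       [ 0.        ,  0.        ,  0.        ,  1.        ]])}
```

View pics/top0.png

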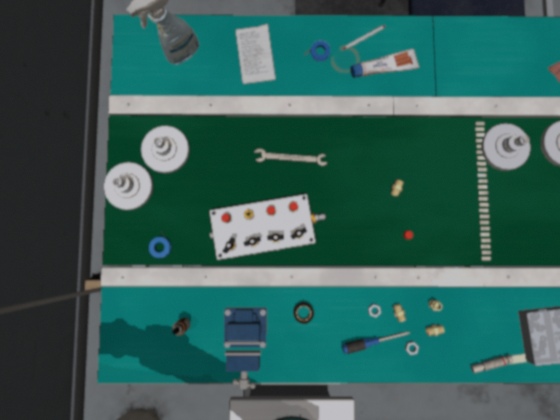

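View pics/scene0.png

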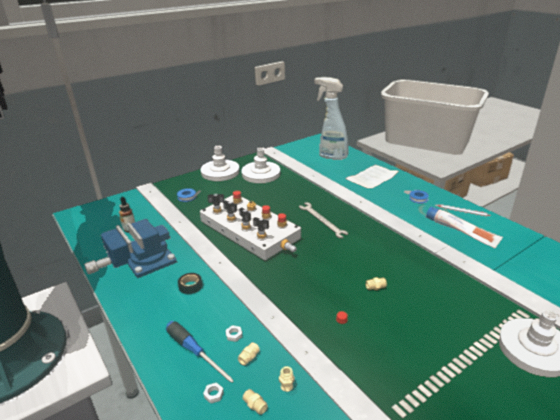

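The top view shows the manifold around (262,228), with the bare brass outlet at (249,214), second from the +y end. The cap is at (409,236), the spool at (159,247), the nipple at (397,187) and the spanner at (290,158). Next I'll locate these.

```bash
cat > h.py <<'E'
from station import manip
import cv2, numpy as np
from scipy.spatial.transform import Rotation as R
def ray(c,uv,z,cal=None):
    k=cal or manip.get_calibration(c);K=k['camera_matrix'];T=k['cam_to_world']
    d=T[:3,:3]@np.linalg.solve(K,[uv[0],uv[1],1.]);o=T[:3,3]
    return o+d*(z-o[2])/d[2]
def proj(k,p):
    T=np.linalg.inv(k['cam_to_world']);q=T[:3,:3]@np.asarray(p)+T[:3,3];q=k['camera_matrix']@q;return q[:2]/q[2]
def look(c,t,k=None):
    k=k or manip.get_calibration(c);T=k['cam_to_world']
    return [(round(d['conf'],2),(T[:3,:3]@d['location']+T[:3,3]).round(4)) for d in manip.look_for(c,t)]
def delta(pos,rot):
    """increments (tool frame) from measured pose to target pose (R matrix)"""
    s=manip.sense();R0=R.from_rotvec(s['eef_rot'])
    return (R0.inv()*R.from_matrix(rot)).as_rotvec().round(4), (R0.inv().apply(np.asarray(pos)-s['position'])*1000).round(1)
E
python3 - <<'E'
from h import *
s=manip.sense();print(R.from_rotvec(s['eef_rot']).as_matrix().round(3))
im=manip.read_camera('top')
cv2.imwrite('pics/top1.png',cv2.resize(im[180:275,195:330,::-1],None,fx=5.8,fy=5.8,interpolation=cv2.INTER_CUBIC))
for t in ['manifold','station_open','knob_grip','knob','cap','station_open_outlet','station_a','spool','nipple','spanner']:
    try: print(t,look('top',t))
    except Exception as e: print(t,e)
for uv,z in [((226,217),.07),((249,214),.062),((271,210),.07),((293,206),.07),((409,236),.014),((252,240),.092)]: print(uv,ray('top',uv,z).round(4))
E
```

```text
[[ 0.225 -0.    -0.974]
 [ 0.974 -0.002  0.225]
 [-0.002 -1.    -0.   ]]
manifold [(0.81, array([0.597 , 0.0767, 0.0371]))]
station_open [(0.52, array([0.5591, 0.106 , 0.0612]))]
knob_grip [(0.64, array([0.5552, 0.1022, 0.0858])), (0.54, array([0.7824, 0.0015, 0.0064]))]
knob [(0.61, array([0.5534, 0.0973, 0.0875])), (0.28, array([0.5418, 0.3427, 0.0094]))]
cap [(0.4, array([ 0.5739, -0.3108,  0.0109]))]
station_open_outlet [(0.61, array([0.562 , 0.1046, 0.0637])), (0.45, array([0.7805, 0.0029, 0.0061]))]
station_a [(0.71, array([ 0.5826, -0.0075,  0.0711])), (0.68, array([0.5667, 0.047 , 0.0698])), (0.64, array([0.5527, 0.1576, 0.0674]))]
spool [(0.85, array([0.5432, 0.3433, 0.012 ]))]
nipple [(0.57, array([ 0.6967, -0.2771,  0.0166])), (0.32, array([0.5441, 0.3438, 0.0071])), (0.28, array([0.5552, 0.1021, 0.0897]))]
spanner [(0.55, array([ 7.827e-01, -3.000e-04,  5.700e-03]))]
(226, 217) [0.6136 0.1656 0.07  ]
(249, 214) [0.6218 0.1088 0.062 ]
(271, 210) [0.6313 0.0533 0.07  ]
(293, 206) [ 0.6415 -0.0018  0.07  ]
(409, 236) [ 0.5681 -0.3094  0.014 ]
(252, 240) [0.5562 0.0989 0.092 ]
```

View pics/top1.png

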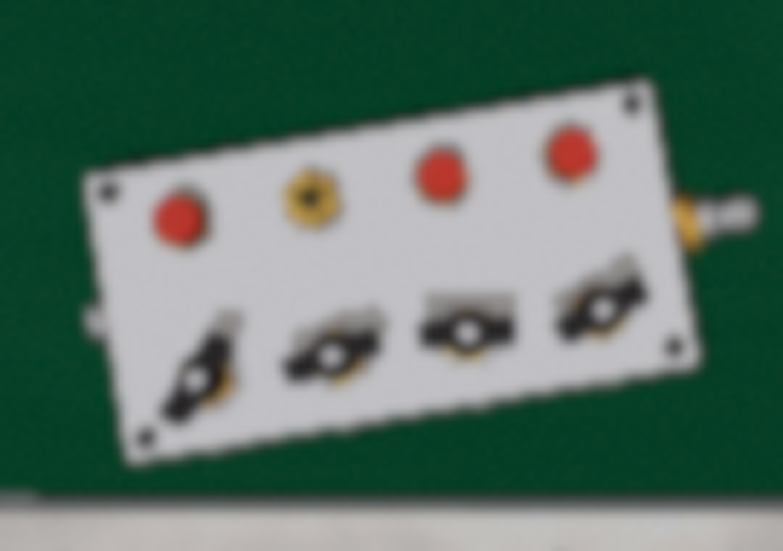

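Run:
```python
from h import *
im=manip.read_camera('top')
cv2.imwrite('pics/top2.png',cv2.resize(im[220:360,0:200,::-1],None,fx=4,fy=4,interpolation=cv2.INTER_CUBIC))
im=manip.read_camera('scene')
cv2.imwrite('pics/sc2.png',cv2.resize(im[0:300,0:200,::-1],None,fx=2,fy=2,interpolation=cv2.INTER_CUBIC))
for z in (0,.1,.3,.5): print(ray('top',(95,285),z),ray('top',(0,312),z),ray('scene',(100,205),z), ray('scene',(66,90),z))
```

```text
[0.4394048  0.51446117 0.        ] [0.37025681 0.75708645 0.        ] [0.31363198 0.46332793 0.        ] [0.52292382 1.79357212 0.        ]
[0.44909144 0.4706806  0.1       ] [0.38631988 0.69093241 0.1       ] [0.28204225 0.27593144 0.1       ] [0.45985744 1.40611233 0.1       ]
[0.46846473 0.38311946 0.3       ] [0.418446   0.55862433 0.3       ] [ 0.21886278 -0.09886152  0.3       ] [0.3337247  0.63119275 0.3       ]
[0.48783801 0.29555832 0.5       ] [0.45057212 0.42631625 0.5       ] [ 0.15568331 -0.47365449  0.5       ] [ 0.20759195 -0.14372683  0.5       ]
```

View pics/top2.png

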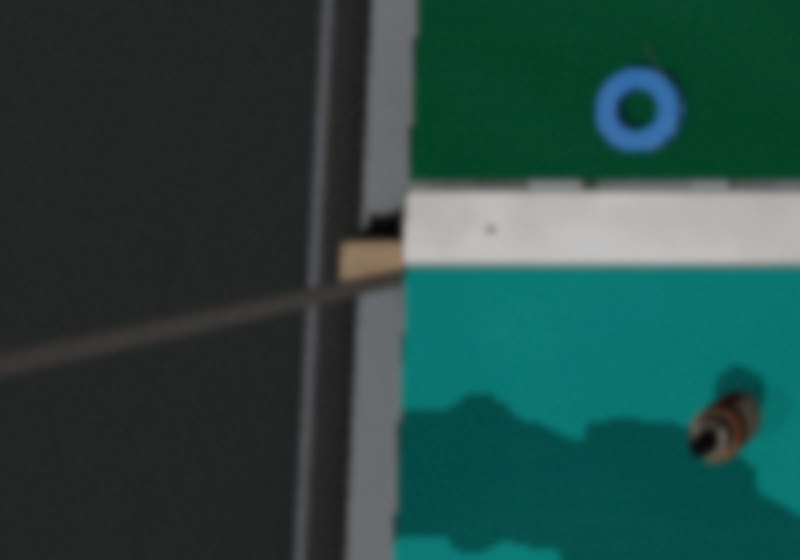

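View pics/sc2.png

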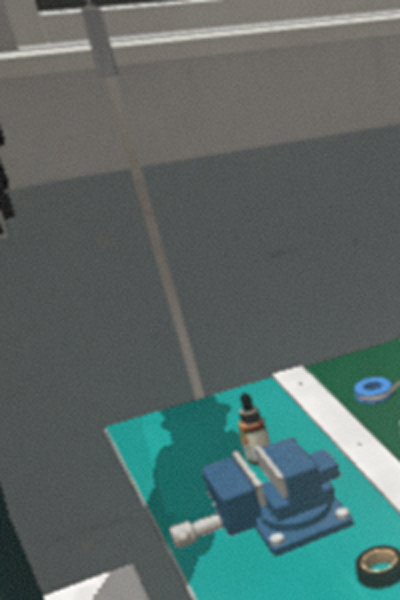

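View pics/wrist0.png

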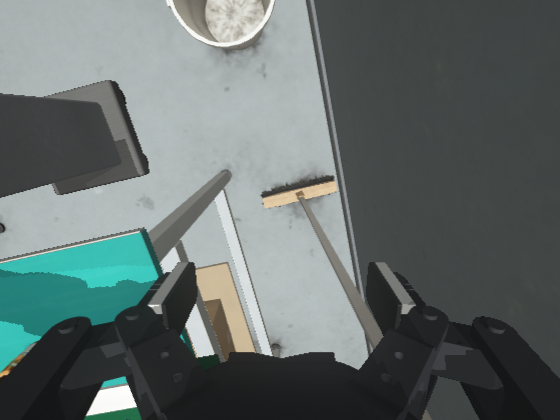

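Run:
```python
from h import *
def plane(c,a,b):
    k=manip.get_calibration(c);T=k['cam_to_world'];f=lambda u:T[:3,:3]@np.linalg.solve(k['camera_matrix'],[*u,1.])
    n=np.cross(f(a),f(b));return n/np.linalg.norm(n),T[:3,3]
P=[plane('top',(92,287),(0,312)),plane('scene',(99,198),(57,42)),plane('wrist',(303,200),(370,330))]
for i,j in [(0,1),(0,2),(1,2)]:
    n=np.array([P[i][0],P[j][0]]);b=[P[i][0]@P[i][1],P[j][0]@P[j][1]]
    for z in (-.8,-.4,0,.2,.4,.6,.8): 
        print(i,j,z,np.linalg.solve(n[:,:2],b-n[:,2]*z).round(3))
```

```text
0 1 -0.8 [0.374 0.8  ]
0 1 -0.4 [0.371 0.783]
0 1 0 [0.368 0.767]
0 1 0.2 [0.366 0.759]
0 1 0.4 [0.364 0.751]
0 1 0.6 [0.362 0.743]
0 1 0.8 [0.361 0.735]
0 2 -0.8 [0.393 0.731]
0 2 -0.4 [0.38  0.752]
0 2 0 [0.366 0.772]
0 2 0.2 [0.359 0.783]
0 2 0.4 [0.353 0.793]
0 2 0.6 [0.346 0.804]
0 2 0.8 [0.339 0.814]
1 2 -0.8 [0.361 0.723]
1 2 -0.4 [0.365 0.748]
1 2 0 [0.369 0.773]
1 2 0.2 [0.37  0.786]
1 2 0.4 [0.372 0.798]
1 2 0.6 [0.374 0.811]
1 2 0.8 [0.376 0.823]
```

Request:
move_arm([
  [[0,0.1,0,0,0,0,-1],[0,0.12,0,0,0,0,-1],[0,0.12,0,0,0,0,-1],[0,0.12,0,0,0,0,-1],[0,0.12,0,0,0,0,-1]],
])

```text
clock: 1.22
position: [0.163, 0.7065, 0.2313]
eef_rot: [-1.488, -0.593, 0.593]
wrist_force: [-0.5, 0.1, 0.5]
width: 0.0854
```

Request:
move_arm([
  [[0,0.12,0,0,0,0,-1],[0,0.12,0,0,0,0,-1],[0,0.12,0,0,0,0,-1],[0,0.1,0,0,0,0,-1],[0,0,0,0,0,0,-1]],
])

```text
clock: 1.63
position: [0.1626, 0.7065, 0.2312]
eef_rot: [-1.558, -0.238, 0.237]
wrist_force: [-0.2, 0.9, -0.1]
width: 0.0851
```

```bash
cat >> h.py <<'E'
def tgt(x,y,z,ang):
    """ang: world angle (deg) of tool x axis; tool y down"""
    a=np.radians(ang);X=np.array([np.cos(a),np.sin(a),0]);Y=np.array([0,0,-1.]);return delta([x,y,z],np.c_[X,Y,np.cross(X,Y)])
E
python3 -c "
from h import *
print(manip.sense()['position'],tgt(.553,.098,.23,17.5))"
```

```text
[0.162593   0.70653258 0.23117839] (array([ 0.0003, -0.0026,  0.0003]), array([ 191.1,    1.5, -697.3]))
```

Request:
move_arm([
  [[0,0,0,10.6,0,-38.7,-1],[0,0,0,10.6,0,-38.7,-1],[0,0,0,10.6,0,-38.7,-1],[0,0,0,10.6,0,-38.7,-1],[0,0,0,10.6,0,-38.7,-1]],
])

```text
clock: 2.05
position: [0.2722, 0.5362, 0.2315]
eef_rot: [-1.557, -0.242, 0.241]
wrist_force: [1.3, -0.4, -0.2]
width: 0.0853
```

Request:
move_arm([
  [[0,0,0,10.6,0,-38.7,-1],[0,0,0,10.6,0,-38.7,-1],[0,0,0,10.6,0,-38.7,-1],[0,0,0,10.6,0,-38.7,-1],[0,0,0,10.6,0,-38.7,-1]],
])

```text
clock: 2.47
position: [0.3809, 0.3674, 0.2317]
eef_rot: [-1.557, -0.242, 0.241]
wrist_force: [-0.3, 0.5, 0.1]
width: 0.0856
```

Request:
move_arm([
  [[0,0,0,10.6,0,-38.7,-1],[0,0,0,10.6,0,-38.7,-1],[0,0,0,10.6,0,-38.7,-1],[0,0,0,10.6,0,-38.7,-1],[0,0,0,10.6,0,-38.7,-1]],
])

```text
clock: 2.88
position: [0.4894, 0.1985, 0.2317]
eef_rot: [-1.557, -0.242, 0.241]
wrist_force: [0.8, -0.0, 0.2]
width: 0.0855
```

Request:
move_arm([
  [[0,0,0,10.6,0,-38.7,-1],[0,0,0,10.6,0,-38.7,-1],[0,0,0,10.6,0,-38.7,-1],[0,0,0,0,0,0,-0.5],[0,0,0,0,0,0,-0.3]],
])

```text
clock: 3.3
position: [0.5551, 0.0954, 0.2318]
eef_rot: [-1.559, -0.236, 0.234]
wrist_force: [-0.8, -0.3, -0.5]
width: 0.0634
```

Run:
```python
from h import *
s=manip.sense();print(s['position'],s['joint_pos'].round(3),s['width'],tgt(.553,.098,.23,17.5))
im=manip.read_camera('wrist');cv2.imwrite('pics/w1.png',im[:,:,::-1])
import pickle;pickle.dump(manip.get_calibration('wrist'),open('c1.pkl','wb'))
for t in ['manifold','station_open','knob_grip','station_open_outlet','station_a']: print(t,look('wrist',t))
```

```text
[0.55511711 0.09541783 0.23177177] [-0.558  0.412  0.411  1.991 -0.227  0.781  0.284] 0.06339248160896839 (array([ 0.0014, -0.0056,  0.0012]), array([-1.3,  1.8,  3.1]))
manifold [(0.75, array([0.5871, 0.1046, 0.0425]))]
station_open [(0.59, array([0.5587, 0.1148, 0.0608]))]
knob_grip [(0.61, array([0.5605, 0.1136, 0.0654])), (0.58, array([0.5485, 0.1057, 0.0859]))]
station_open_outlet [(0.86, array([0.5572, 0.1144, 0.0634]))]
station_a [(0.92, array([0.5677, 0.0595, 0.0751])), (0.78, array([0.5797, 0.0061, 0.0719])), (0.64, array([0.5513, 0.1691, 0.0703])), (0.48, array([0.5631, 0.1143, 0.067 ]))]
```

View pics/w1.png

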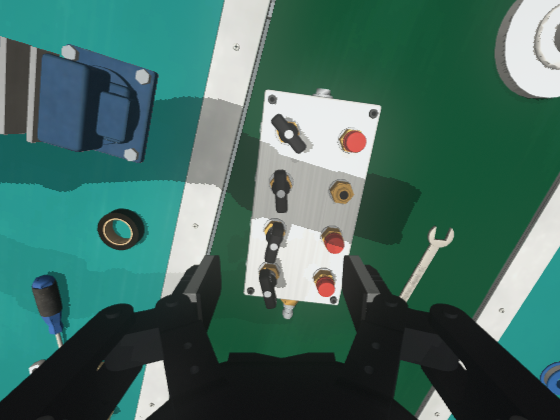

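Run:
```python
from h import *
im=cv2.imread('pics/w1.png')
cv2.imwrite('pics/w1z.png',cv2.resize(im[85:310,235:390],None,fx=2.66*1.3,fy=2.66,interpolation=cv2.INTER_CUBIC) if 0 else cv2.resize(im[150:240,245:365],None,fx=6.5,fy=6.5,interpolation=cv2.INTER_CUBIC))
```

```text
(no output)
```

View pics/w1z.png

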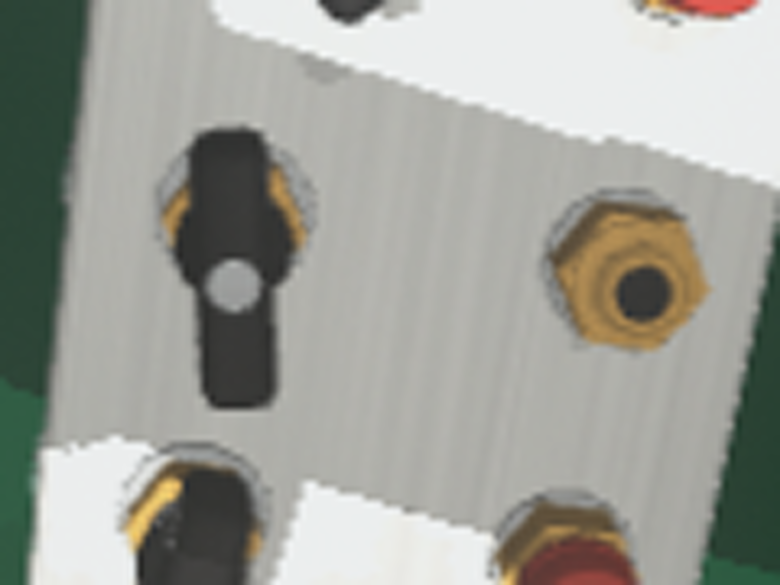

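Run:
```python
from h import *
import pickle;c=pickle.load(open('c1.pkl','rb'))
f=lambda u,z:ray('wrist',u,z,c)
h=f((280.8,194),.092);a=f((280.2,170),.092);b=f((281.9,212.3),.092);o=f((343.9,195.2),.062)
print(h,a,b,np.linalg.norm(a-b),(a+b)/2,o,np.linalg.norm((o-h)[:2]))
d=b-a;print('wing ang',np.degrees(np.arctan2(d[1],d[0])),'man x ang',np.degrees(np.arctan2(*(o-h)[1::-1])))
for u in [(354,141),(334,240),(326,284)]: print(f(u,.07))
for u in [(272,100),(374,114),(334,300),(250,290)]: print(f(u,.04))
```

```text
[0.5515755  0.10222518 0.092     ] [0.54386173 0.12505999 0.092     ] [0.55834855 0.08421944 0.092     ] 0.04333379938882874 [0.55110514 0.10463972 0.092     ] [0.62084791 0.11438651 0.062     ] 0.07033181802433773
wing ang -70.46956371351497 man x ang 9.95726683191873
[0.60793969 0.1722566  0.07      ]
[0.62658754 0.06357791 0.07      ]
[0.6372597  0.00757617 0.07      ]
[0.51542501 0.18630475 0.04      ]
[0.6257879  0.20567548 0.04      ]
[ 0.66617159 -0.02813621  0.04      ]
[ 0.55537941 -0.0466878   0.04      ]
```

Run:
```python
from h import *
print(tgt(.5515,.103,.13,19.5))
```

```text
(array([-0.0008, -0.0325, -0.0004]), array([ -0.6, 101.2,   2.4]))
```

Request:
move_arm([
  [[0,-0.032,0,0,30,0,0],[0,0,0,0,30,0,0],[0,0,0,0,30,0,0],[0,0,0,0,0,0,0],[0,0,0,0,0,0,0]],
])

```text
clock: 4.02
position: [0.5521, 0.0997, 0.1404]
eef_rot: [-1.555, -0.262, 0.268]
wrist_force: [0.1, -1.1, 1.3]
width: 0.0427
```

```bash
cat >> h.py <<'E'
def snap(name,n=1):
    import pickle
    manip.read_camera('wrist') # settle
    c=manip.get_calibration('wrist');p=manip.sense()['position']
    im=manip.read_camera('wrist');print(p,manip.sense()['position'],manip.sense()['width'])
    cv2.imwrite(f'pics/{name}.png',im[:,:,::-1]);pickle.dump(c,open(name+'.pkl','wb'));return im,c
E
python3 - <<'E'
from h import *
im,c=snap('w2')
print(look('wrist','knob_grip',c),look('wrist','station_open_outlet',c))
E
```

```text
[0.55375391 0.09957696 0.14182119] [0.55459813 0.09948202 0.14268036] 0.04285176014851508
[(0.84, array([0.5523, 0.1023, 0.0927]))] [(0.6, array([0.5633, 0.1087, 0.0703])), (0.48, array([5.752e-01, 1.000e-04, 6.950e-02]))]
```

View pics/w2.png

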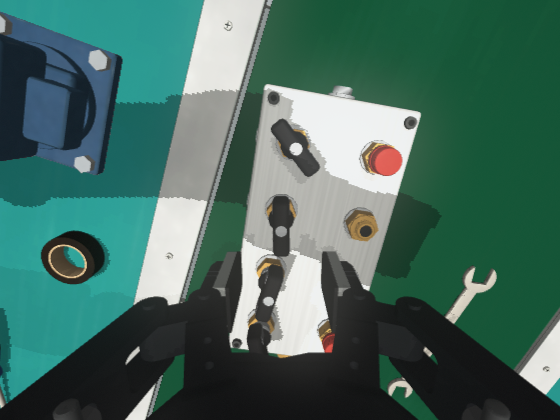

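Run:
```python
from h import *
import pickle;c=pickle.load(open('w2.pkl','rb'))
im=cv2.imread('pics/w2.png')
cv2.imwrite('pics/w2z.png',cv2.resize(im[185:265,255:390],None,fx=5.8,fy=5.8,interpolation=cv2.INTER_CUBIC))
print(manip.sense()['position'])
```

```text
[0.55505149 0.09934711 0.14325228]
```

View pics/w2z.png

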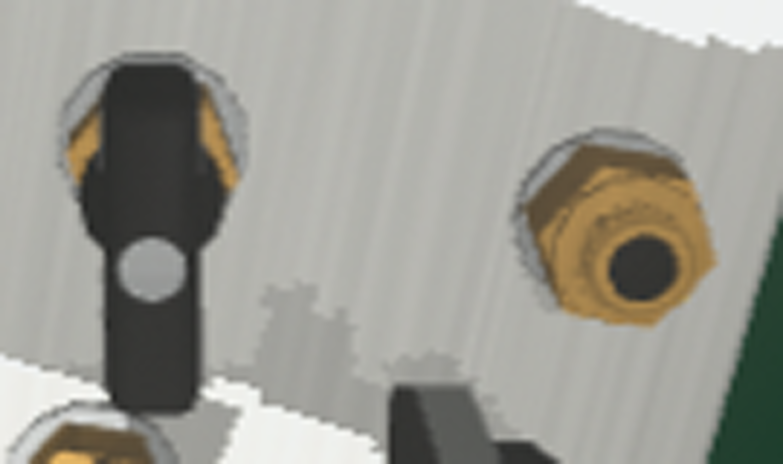

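Run:
```python
from h import *
import pickle;c=pickle.load(open('w2.pkl','rb'))
f=lambda u,z:ray('wrist',u,z,c)
h=f((281.2,231.4),.092);a=f((281,196.2),.092);b=f((281.2,256),.092);o=f((365.9,231.2),.062)
print(h,np.linalg.norm(a-b),(a+b)/2,o,np.linalg.norm((o-h)[:2]))
d=b-a;print('wing ang',np.degrees(np.arctan2(d[1],d[0])),'man x ang',np.degrees(np.arctan2(*(o-h)[1::-1])))
g=(h[:2]*2+(a+b)[:2]/2)/3
print(g,tgt(*g,.063,np.degrees(np.arctan2(d[1],d[0]))+90), manip.sense()['joint_pos'].round(3))
print([ (f((u,v),.07)) for u,v in [(389,162)]])
```

```text
[0.55314595 0.09952052 0.092     ] 0.04510026664733254 [0.55199941 0.10259712 0.092     ] [0.62260649 0.11138729 0.062     ] 0.07046692183040063
wing ang -70.58156083538493 man x ang 9.694917206869874
[0.55276377 0.10054606] (array([ 0.0003, -0.0024,  0.0038]), array([-2.1, 80.2,  1.9])) [-0.5    0.532  0.334  2.057 -0.302  0.594  0.38 ]
[array([0.61281549, 0.16912414, 0.07      ])]
```

Request:
move_arm([
  [[0,0,0,-1.9,25,0.8,0],[0,0,0,0,25,0,0],[0,0,0,0,20,0,0],[0,0,0,0,10,0,0],[0,0,0,0,0,0,0]],
])

```text
clock: 4.63
position: [0.5511, 0.0991, 0.0606]
eef_rot: [-1.555, -0.263, 0.265]
wrist_force: [0.8, -0.4, -0.2]
width: 0.043
```

Run:
```python
from h import *
im,c=snap('w3')
for i in range(3):manip.read_camera('wrist')
s=manip.sense();print(s['position'],s['wrist_force'],s['torque'],tgt(.5531,.0997,.063,19.5))
```

```text
[0.55181651 0.09901682 0.06160021] [0.55243874 0.09904331 0.06229834] 0.04296111645596002
[0.55275431 0.09919248 0.06276791] [ 0.02546716 -0.17463461  0.31293973] [-0.03112245  0.00521241 -0.02545603] (array([ 0.0004, -0.0043,  0.0029]), array([ 0.5, -0.2,  0.4]))
```

View pics/w3.png

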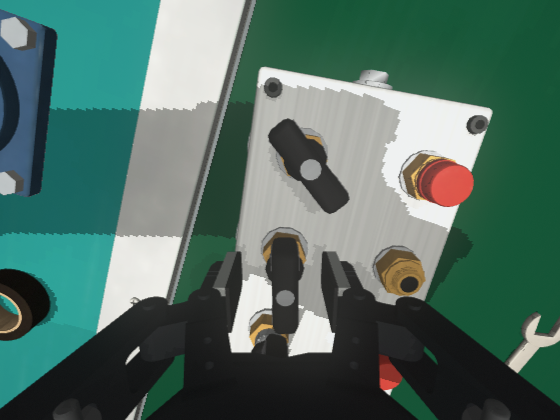

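Request:
move_arm([
  [[0,0,0,0,0,0,1],[0,0,0,0,0,0,1],[0,0,0,0,0,0,1],[0,0,0,0,0,0,1],[0,0,0,0,0,0,1]],
])

```text
clock: 5.3
position: [0.5534, 0.0995, 0.0626]
eef_rot: [-1.554, -0.267, 0.261]
wrist_force: [1.1, 0.6, 5.5]
width: 0.0157
```

```bash
cat >> h.py <<'E'
def st(n=6):
    T=[]
    for i in range(n):
        manip.read_camera('wrist');s=manip.sense();T.append(np.r_[s['wrist_force'],s['torque']])
    s=manip.sense();T=np.array(T)
    M=R.from_rotvec(s['eef_rot']).as_matrix()
    print('t',round(s['clock'],2),'pos',s['position'].round(4),'angX',round(np.arctan2(M[1,0],M[0,0]),4),'F/T mean',T.mean(0).round(3),'std',T[:,5].std().round(3),'w',round(s['width'],4),'q7',s['joint_pos'][6].round(3),'eff7',s['effort'][6].round(3))
E
python3 -c "
from h import *
st()"
```

```text
t 5.6 pos [0.5534 0.0995 0.0625] angX 0.3362 F/T mean [ 6.660e-01  8.980e-01  5.498e+00  1.410e-01 -1.550e-01 -3.000e-03] std 0.031 w 0.0161 q7 0.437 eff7 -0.007
```

Run:
```python
from h import *
im,c=snap('w4')
print(c['camera_matrix']@np.eye(3)[0], proj(c,[.5534,.0995,.092]),proj(c,[.5534,.0995,.081]))
cv2.imwrite('pics/w4z.png',cv2.resize(im[220:370,190:390,::-1],None,fx=3.9,fy=3.9,interpolation=cv2.INTER_CUBIC))
```

```text
[0.55338757 0.09959698 0.06258086] [0.55336973 0.09955481 0.06254544] 0.015606356395410064
[291.85780264   0.           0.        ] [282.57685649 296.58164999] [282.39797363 283.43914102]
```

View pics/w4z.png

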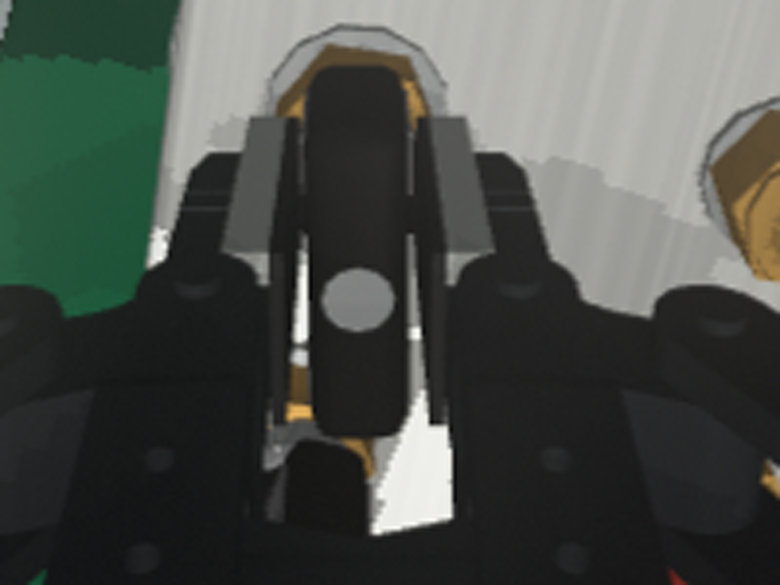

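Request:
move_arm([
  [[0,0,0,0,0,0,0.4],[0,0,0,0,0,0,0.4],[0,0,0,0,-8,0,0.4],[0,0,0,0,0,0,0.4],[0,0,0,0,0,0,1]],
])

```text
clock: 6.12
position: [0.552, 0.099, 0.0698]
eef_rot: [-1.555, -0.265, 0.262]
wrist_force: [4.6, 1.6, 1.5]
width: 0.0148
```

Request:
move_arm([
  [[0,0,0,0,0,0,1],[0,0,0,0,0,0,1],[0,0,0,0,0,0,1],[0,0,0,0,0,0,1]],
])

```text
clock: 6.45
position: [0.5532, 0.0994, 0.0701]
eef_rot: [-1.555, -0.266, 0.261]
wrist_force: [2.9, 1.0, 5.6]
width: 0.0106
```

Run:
```python
from h import *
im,c=snap('w5')
cv2.imwrite('pics/w5z.png',cv2.resize(im[220:370,190:390,::-1],None,fx=3.9,fy=3.9,interpolation=cv2.INTER_CUBIC))
st()
```

```text
[0.55321105 0.09939593 0.07009392] [0.55320144 0.09939335 0.07007066] 0.010828980116996125
t 6.85 pos [0.5532 0.0994 0.0701] angX 0.3361 F/T mean [ 1.808  0.468  5.528  0.153 -0.372  0.023] std 0.049 w 0.0108 q7 0.432 eff7 -0.026
```

View pics/w5z.png

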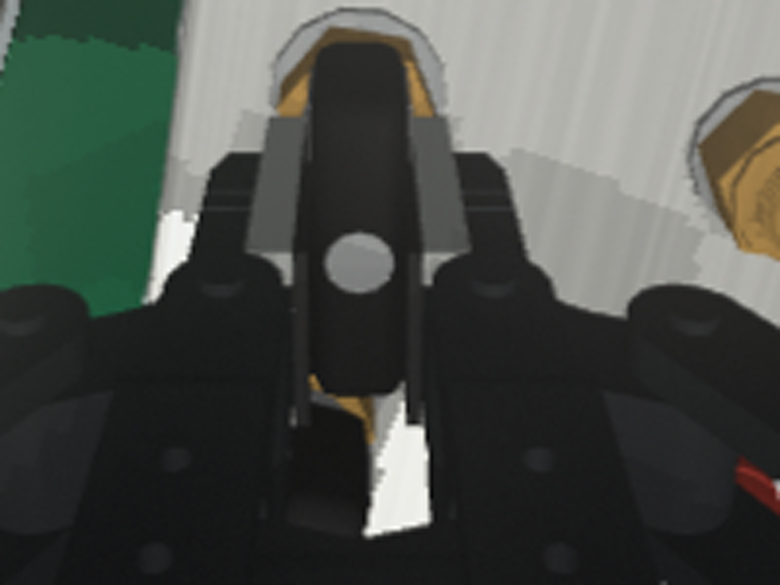

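Request:
move_arm([
  [[0,0.08,0,0,0,0,1],[0,0.1,0,0,0,0,1],[0,0.1,0,0,0,0,1],[0,0.1,0,0,0,0,1],[0,0,0,0,0,0,1]],
])

```text
clock: 7.27
position: [0.5531, 0.0994, 0.0701]
eef_rot: [-1.57, 0.035, -0.04]
wrist_force: [1.0, 2.0, 5.8]
width: 0.0107
```

Run:
```python
from h import *
st(2);st(6)
```

```text
t 7.37 pos [0.5531 0.0994 0.0701] angX -0.0444 F/T mean [ 1.569  1.702  6.35   0.217 -0.365 -0.007] std 0.067 w 0.0103 q7 0.181 eff7 0.023
t 7.67 pos [0.5532 0.0994 0.0701] angX -0.0443 F/T mean [ 1.553  1.27   5.967  0.206 -0.367 -0.036] std 0.03 w 0.0108 q7 0.181 eff7 0.032
```

Request:
move_arm([
  [[0,0.1,0,0,0,0,1],[0,0.1,0,0,0,0,1],[0,0.1,0,0,0,0,1],[0,0.1,0,0,0,0,1],[0,0.1,0,0,0,0,1]],
])

```text
clock: 8.08
position: [0.553, 0.0995, 0.0701]
eef_rot: [-1.526, 0.428, -0.432]
wrist_force: [2.8, 1.1, 4.7]
width: 0.0107
```

Run:
```python
from h import *
st(8);print(manip.sense()['joint_pos'].round(3),manip.sense()['effort'].round(3))
```

```text
t 8.48 pos [0.553  0.0995 0.0701] angX -0.5444 F/T mean [ 1.445  1.129  6.349  0.265 -0.301 -0.029] std 0.03 w 0.0111 q7 -0.16 eff7 0.032
[-0.601  0.686  0.489  2.1   -0.66   0.507 -0.16 ] [ 4.0200e-01 -4.2319e+01  6.6930e+00 -6.9810e+00  2.8400e-01  3.1400e-01
  3.2000e-02]
```

Request:
move_arm([
  [[0,0.05,0,0,0,0,1],[0,0.05,0,0,0,0,1],[0,0.05,0,0,0,0,1],[0,0,0,0,0,0,1]],
])

```text
clock: 8.82
position: [0.553, 0.0995, 0.0701]
eef_rot: [-1.5, 0.543, -0.546]
wrist_force: [1.8, 1.7, 6.2]
width: 0.0105
```

```bash
python3 -c "
from h import *
st(2)"
```

```text
t 8.92 pos [0.553  0.0995 0.0701] angX -0.6945 F/T mean [ 1.689  1.174  5.985  0.286 -0.309 -0.047] std 0.014 w 0.0109 q7 -0.265 eff7 0.031
```

Request:
move_arm([
  [[0,0.03,0,0,0,0,1],[0,0.03,0,0,0,0,1],[0,0,0,0,0,0,1]],
])

```text
clock: 9.17
position: [0.553, 0.0995, 0.0701]
eef_rot: [-1.487, 0.589, -0.592]
wrist_force: [1.8, 0.7, 6.5]
width: 0.0105
```

```bash
python3 -c "
from h import *
st(2)"
```

```text
t 9.27 pos [0.553  0.0995 0.0701] angX -0.7545 F/T mean [ 1.53   1.312  6.158  0.3   -0.322 -0.075] std 0.022 w 0.0109 q7 -0.307 eff7 0.035
```

Request:
move_arm([
  [[0,0.03,0,0,0,0,1],[0,0.03,0,0,0,0,1],[0,0,0,0,0,0,1]],
])

```text
clock: 9.52
position: [0.5529, 0.0995, 0.0701]
eef_rot: [-1.473, 0.635, -0.638]
wrist_force: [0.4, 1.6, 7.4]
width: 0.0107
```

```bash
python3 -c "
from h import *
st(1)"
```

```text
t 9.57 pos [0.553  0.0995 0.0701] angX -0.8147 F/T mean [ 2.038  0.762  6.568  0.31  -0.303  0.019] std 0.0 w 0.0108 q7 -0.35 eff7 0.014
```

Request:
move_arm([
  [[0,0.03,0,0,0,0,1],[0,0.03,0,0,0,0,1],[0,0,0,0,0,0,1]],
])

```text
clock: 9.82
position: [0.553, 0.0995, 0.0701]
eef_rot: [-1.459, 0.682, -0.685]
wrist_force: [1.5, 0.8, 5.8]
width: 0.0105
```

```bash
python3 -c "
from h import *
st(1)"
```

```text
t 9.87 pos [0.553  0.0996 0.0701] angX -0.8746 F/T mean [ 9.830e-01  1.427e+00  6.471e+00  3.010e-01 -3.830e-01 -4.000e-03] std 0.0 w 0.0109 q7 -0.393 eff7 0.013
```

Request:
move_arm([
  [[0,0.03,0,0,0,0,1],[0,0.03,0,0,0,0,1],[0,0,0,0,0,0,1]],
])

```text
clock: 10.12
position: [0.553, 0.0996, 0.0701]
eef_rot: [-1.443, 0.728, -0.731]
wrist_force: [2.0, 1.8, 6.6]
width: 0.0106
```

```bash
python3 -c "
from h import *
st(2)"
```

```text
t 10.22 pos [0.553  0.0996 0.0701] angX -0.9344 F/T mean [ 1.941  1.619  5.515  0.304 -0.335 -0.024] std 0.004 w 0.011 q7 -0.436 eff7 0.035
```

Request:
move_arm([
  [[0,0.03,0,0,0,0,1],[0,0.03,0,0,0,0,1],[0,0,0,0,0,0,1]],
])

```text
clock: 10.47
position: [0.553, 0.0996, 0.0701]
eef_rot: [-1.426, 0.774, -0.777]
wrist_force: [1.7, 1.3, 5.9]
width: 0.0104
```

```bash
python3 -c "
from h import *
st(2)"
```

```text
t 10.57 pos [0.553  0.0996 0.0701] angX -0.9945 F/T mean [ 1.878  1.515  6.434  0.317 -0.367 -0.046] std 0.014 w 0.0105 q7 -0.48 eff7 0.035
```

Request:
move_arm([
  [[0,0.03,0,0,0,0,1],[0,0.03,0,0,0,0,1],[0,0,0,0,0,0,1]],
])

```text
clock: 10.82
position: [0.553, 0.0996, 0.0701]
eef_rot: [-1.408, 0.82, -0.823]
wrist_force: [2.2, 2.1, 6.8]
width: 0.0106
```

```bash
python3 -c "
from h import *
st(2)"
```

```text
t 10.92 pos [0.553  0.0996 0.0701] angX -1.0545 F/T mean [ 1.614  1.254  6.496  0.353 -0.333 -0.014] std 0.01 w 0.0106 q7 -0.524 eff7 0.035
```

Request:
move_arm([
  [[0,0.03,0,0,0,0,1],[0,0.03,0,0,0,0,1],[0,0,0,0,0,0,1]],
])

```text
clock: 11.17
position: [0.553, 0.0996, 0.0701]
eef_rot: [-1.389, 0.866, -0.868]
wrist_force: [1.5, 2.4, 6.8]
width: 0.0107
```

```bash
python3 -c "
from h import *
st(2)"
```

```text
t 11.27 pos [0.553  0.0996 0.0701] angX -1.1146 F/T mean [ 0.777  1.299  6.459  0.331 -0.374 -0.068] std 0.008 w 0.0111 q7 -0.568 eff7 0.035
```

Request:
move_arm([
  [[0,0.03,0,0,0,0,1],[0,0.03,0,0,0,0,1],[0,0,0,0,0,0,1]],
])

```text
clock: 11.52
position: [0.553, 0.0996, 0.0701]
eef_rot: [-1.368, 0.912, -0.914]
wrist_force: [1.3, 1.4, 7.2]
width: 0.0104
```

```bash
python3 -c "
from h import *
st(2)"
```

```text
t 11.62 pos [0.553  0.0996 0.0701] angX -1.1745 F/T mean [ 1.904  1.129  6.711  0.333 -0.36  -0.038] std 0.001 w 0.0109 q7 -0.612 eff7 0.034
```

Request:
move_arm([
  [[0,0.03,0,0,0,0,1],[0,0.03,0,0,0,0,1],[0,0,0,0,0,0,1]],
])

```text
clock: 11.87
position: [0.553, 0.0996, 0.0701]
eef_rot: [-1.347, 0.957, -0.959]
wrist_force: [0.9, 1.9, 6.7]
width: 0.0102
```

```bash
python3 -c "
from h import *
st(2)"
```

```text
t 11.97 pos [0.553  0.0996 0.0701] angX -1.2346 F/T mean [ 2.629  1.715  5.905  0.336 -0.369 -0.01 ] std 0.016 w 0.0106 q7 -0.657 eff7 0.034
```

Request:
move_arm([
  [[0,0.03,0,0,0,0,1],[0,0.03,0,0,0,0,1],[0,0,0,0,0,0,1]],
])

```text
clock: 12.22
position: [0.5529, 0.0997, 0.0701]
eef_rot: [-1.325, 1.003, -1.004]
wrist_force: [1.8, 0.6, 5.6]
width: 0.0107
```

```bash
python3 -c "
from h import *
st(2)
snap('w6')"
```

```text
t 12.32 pos [0.553  0.0997 0.0701] angX -1.2945 F/T mean [ 1.491e+00  1.770e+00  6.294e+00  3.670e-01 -3.270e-01  6.000e-03] std 0.024 w 0.0108 q7 -0.702 eff7 0.034
[0.55298304 0.09963579 0.07007363] [0.55296889 0.09966224 0.07009259] 0.010498481016264364
```

View pics/w6.png

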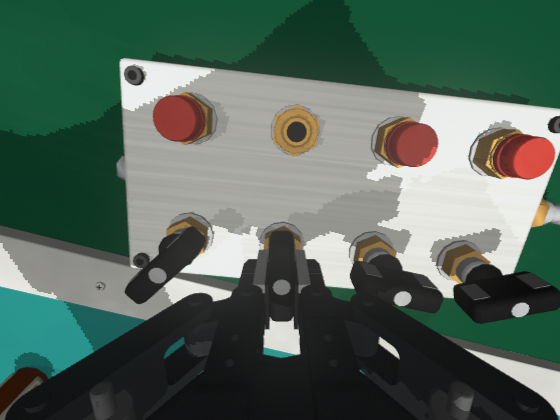

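Request:
move_arm([
  [[0,0.03,0,0,0,0,1],[0,0.03,0,0,0,0,1],[0,0,0,0,0,0,1]],
])

```text
clock: 12.67
position: [0.553, 0.0997, 0.0701]
eef_rot: [-1.301, 1.048, -1.049]
wrist_force: [1.1, 1.5, 5.9]
width: 0.0108
```

```bash
python3 -c "
from h import *
st(2)"
```

```text
t 12.77 pos [0.553  0.0996 0.0701] angX -1.3545 F/T mean [ 1.803  1.192  5.969  0.369 -0.396 -0.032] std 0.01 w 0.011 q7 -0.748 eff7 0.034
```

Request:
move_arm([
  [[0,0.03,0,0,0,0,1],[0,0.03,0,0,0,0,1],[0,0,0,0,0,0,1]],
])

```text
clock: 13.02
position: [0.553, 0.0997, 0.0701]
eef_rot: [-1.276, 1.093, -1.094]
wrist_force: [1.8, 1.5, 6.5]
width: 0.0105
```

```bash
python3 -c "
from h import *
st(2)"
```

```text
t 13.12 pos [0.553  0.0997 0.0701] angX -1.4146 F/T mean [ 1.362  1.316  6.933  0.406 -0.342 -0.041] std 0.029 w 0.0103 q7 -0.794 eff7 0.034
```

Request:
move_arm([
  [[0,0.03,0,0,0,0,1],[0,0.03,0,0,0,0,1],[0,0,0,0,0,0,1]],
])

```text
clock: 13.37
position: [0.553, 0.0997, 0.0701]
eef_rot: [-1.25, 1.137, -1.139]
wrist_force: [2.4, 1.1, 6.9]
width: 0.011
```

```bash
python3 -c "
from h import *
st(2)"
```

```text
t 13.47 pos [0.553  0.0997 0.0701] angX -1.4745 F/T mean [ 1.431e+00  1.998e+00  6.731e+00  4.130e-01 -3.620e-01 -6.000e-03] std 0.025 w 0.0109 q7 -0.84 eff7 0.034
```

Request:
move_arm([
  [[0,0.03,0,0,0,0,1],[0,0.03,0,0,0,0,1],[0,0,0,0,0,0,1]],
])

```text
clock: 13.72
position: [0.553, 0.0997, 0.0701]
eef_rot: [-1.224, 1.18, -1.182]
wrist_force: [1.3, 2.1, 7.2]
width: 0.0105
```

```bash
python3 -c "
from h import *
st(2)"
```

```text
t 13.82 pos [0.553  0.0997 0.0701] angX -1.5325 F/T mean [ 1.646  1.902  6.774  0.381 -0.377  0.277] std 0.004 w 0.0104 q7 -0.885 eff7 -0.264
```

Request:
move_arm([
  [[0,0.03,0,0,0,0,1],[0,0,0,0,0,0,1],[0,0,0,0,0,0,1]],
])

```text
clock: 14.07
position: [0.553, 0.0997, 0.0701]
eef_rot: [-1.211, 1.202, -1.203]
wrist_force: [1.5, 1.3, 5.8]
width: 0.0105
```

```bash
python3 -c "
from h import *
st(6)"
```

```text
t 14.37 pos [0.553  0.0997 0.0701] angX -1.5619 F/T mean [ 1.863  1.114  6.379  0.36  -0.391  0.346] std 0.025 w 0.0105 q7 -0.908 eff7 -0.349
```

Request:
move_arm([
  [[0,0.02,0,0,0,0,1],[0,0,0,0,0,0,1],[0,0,0,0,0,0,1]],
])

```text
clock: 14.62
position: [0.553, 0.0997, 0.0701]
eef_rot: [-1.202, 1.216, -1.217]
wrist_force: [2.0, 1.5, 5.9]
width: 0.0106
```

```bash
python3 -c "
from h import *
st(6)"
```

```text
t 14.92 pos [0.553  0.0997 0.0701] angX -1.5817 F/T mean [ 1.699  1.223  6.656  0.344 -0.376  0.405] std 0.021 w 0.0106 q7 -0.924 eff7 -0.408
```

Request:
move_arm([
  [[0,0,0,0,0,0,0.4],[0,0,0,0,0,0,0.4],[0,0,0,0,0,0,0.4],[0,0,0,0,0,0,0.4]],
])

```text
clock: 15.25
position: [0.5505, 0.0988, 0.0688]
eef_rot: [-1.204, 1.221, -1.219]
wrist_force: [-0.7, 0.1, 0.3]
width: 0.0258
```

Request:
move_arm([
  [[0,0,0,0,-10,0,0.4],[0,0,0,0,-25,0,0.4],[0,0,0,0,-35,0,0.4],[0,0,0,0,-20,0,0.4],[0,0,0,0,0,0,0.4]],
])

```text
clock: 15.67
position: [0.5542, 0.0983, 0.1636]
eef_rot: [-1.196, 1.215, -1.222]
wrist_force: [0.2, 0.2, -0.4]
width: 0.0258
```

Run:
```python
from h import *
manip.read_camera('wrist')
im,c=snap('w7');st(3)
print(look('wrist','station_open_outlet',c),look('wrist','knob_grip',c))
```

```text
[0.55168542 0.09919421 0.16018213] [0.55091271 0.09933419 0.15916617] 0.025790586807784486
t 15.97 pos [0.5505 0.0991 0.1582] angX -1.584 F/T mean [-0.18  -0.119 -0.265  0.002  0.008  0.009] std 0.028 w 0.0258 q7 -1.059 eff7 0.0
[(0.59, array([0.5729, 0.1041, 0.0657])), (0.55, array([0.6017, 0.0752, 0.0431]))] [(0.81, array([0.5559, 0.0975, 0.0919]))]
```

View pics/w7.png

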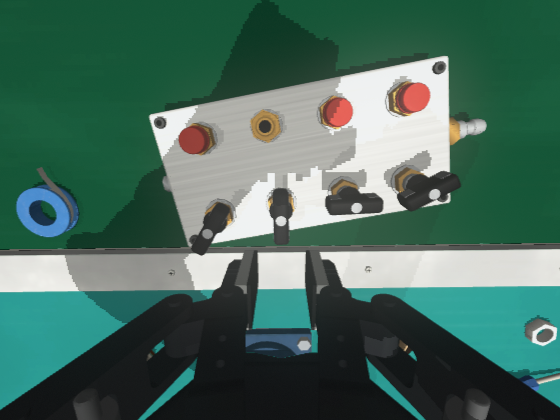

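Run:
```python
from h import *
import pickle;c=pickle.load(open('w7.pkl','rb'))
im=cv2.imread('pics/w7.png')
cv2.imwrite('pics/w7z.png',cv2.resize(im[90:240,230:350],None,fx=3.9,fy=3.9,interpolation=cv2.INTER_CUBIC))
f=lambda u,z:ray('wrist',u,z,c)
print(f((265,126.5),.062),f((281,221.5),.092))
print(f((194,138),.07),f((410,95),.07))
```

```text
[0.62136003 0.11172452 0.062     ] [0.55154154 0.09996454 0.092     ]
[0.61373105 0.16691367 0.07      ] [0.64261105 0.00219633 0.07      ]
```

View pics/w7z.png

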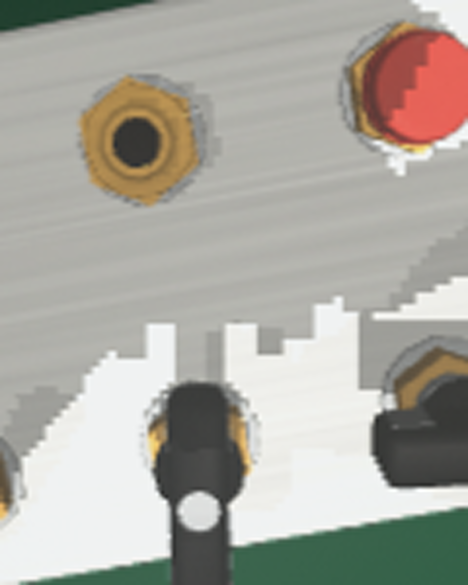

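Run:
```python
from h import *
print(tgt(.55,-.305,.14,-80.3),look('scene','cap'),manip.sense()['clock'])
```

```text
(array([ 0.002 , -0.1826,  0.0004]), array([403.9,  18.6,   4.6])) [(0.16, array([ 0.778 , -0.0074,  0.0055]))] 16.1167
```

Request:
move_arm([
  [[0,-0.09,0,0,0,0,0.4],[0,-0.092,0,0,0,0,0.2],[0,0,0,40,0,0,0],[0,0,0,40,0,0,0],[0,0,0,40,0,0,0]],
])

```text
clock: 16.53
position: [0.5718, -0.0197, 0.1588]
eef_rot: [-1.286, 1.082, -1.081]
wrist_force: [0.5, -0.7, 0.2]
width: 0.0426
```

Request:
move_arm([
  [[0,0,0,40,0,0,0],[0,0,0,40,0,0,0],[0,0,0,40,0,0,0],[0,0,0,40,0,0,0],[0,0,0,40,0,0,0]],
])

```text
clock: 16.95
position: [0.6051, -0.2183, 0.1587]
eef_rot: [-1.284, 1.085, -1.083]
wrist_force: [1.4, 0.4, -0.3]
width: 0.0425
```

Request:
move_arm([
  [[0,0,0,40,0,0,0],[0,0,0,40,10,0,0],[0,0,0,4,8,4,0],[0,0,0,0,0,0,0],[0,0,0,0,0,0,0]],
])

```text
clock: 17.37
position: [0.6226, -0.2982, 0.1399]
eef_rot: [-1.284, 1.087, -1.082]
wrist_force: [0.1, -0.1, -0.2]
width: 0.0424
```

Run:
```python
from h import *
for i in range(4): manip.read_camera('wrist')
im,c=snap('w8')
print(look('wrist','cap',c))
```

```text
[ 0.62378755 -0.29669611  0.14152233] [ 0.62376958 -0.29699311  0.14162669] 0.042964376398224216
[(0.97, array([ 0.5752, -0.3069,  0.0155]))]
```

View pics/w8.png

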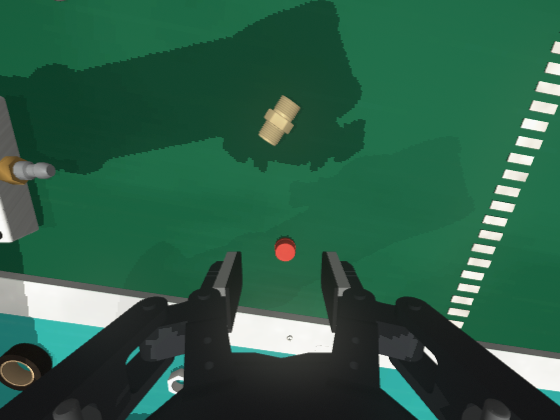

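Run:
```python
from h import *
import pickle;c=pickle.load(open('w8.pkl','rb'))
im=cv2.imread('pics/w8.png')
cv2.imwrite('pics/w8z.png',cv2.resize(im[225:275,255:315],None,fx=10,fy=10,interpolation=cv2.INTER_CUBIC))
hsv=cv2.cvtColor(im,cv2.COLOR_BGR2HSV)
m=((hsv[:,:,0]<8)|(hsv[:,:,0]>172))&(hsv[:,:,1]>150)&(hsv[:,:,2]>170);m[:, :255]=0;m[:,315:]=0;m[:225]=0;m[275:]=0
ys,xs=np.nonzero(m);print(xs.min(),xs.max(),ys.min(),ys.max(),xs.mean(),ys.mean())
p=ray('wrist',((xs.min()+xs.max())/2,ys.mean()),.014,c);print(p)
print(manip.sense()['position'],tgt(p[0],p[1],.06,-80.3))
```

```text
275 294 244 260 284.9074074074074 251.84074074074073
[ 0.57088784 -0.30840347  0.014     ]
[ 0.62374634 -0.2972898   0.14169647] (array([-0.0006,  0.0012, -0.0003]), array([  2. ,  81.7, -54. ]))
```

View pics/w8z.png

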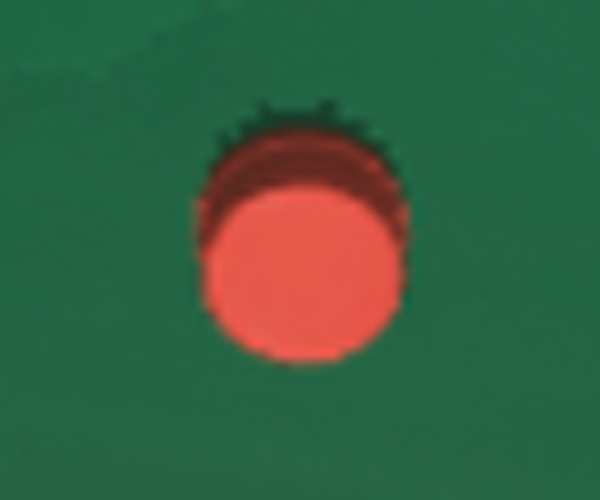

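Request:
move_arm([
  [[0,0,0,1,0,-27,0],[0,0,0,1,0,-27,0],[0,0,0,0,40,0,0],[0,0,0,0,40,0,0],[0,0,0,0,0,0,0]],
])

```text
clock: 18.13
position: [0.5668, -0.3053, 0.0556]
eef_rot: [-1.285, 1.093, -1.074]
wrist_force: [-0.5, 2.4, -0.6]
width: 0.0428
```

Run:
```python
from h import *
for i in range(6): manip.read_camera('wrist')
im,c=snap('w9')
print(proj(c,[.5707,-.3085,.014]))
```

```text
[ 0.57192896 -0.31050298  0.06355622] [ 0.57170766 -0.31027479  0.06324011] 0.04282783044714173
[278.8540324  231.51453763]
```

View pics/w9.png

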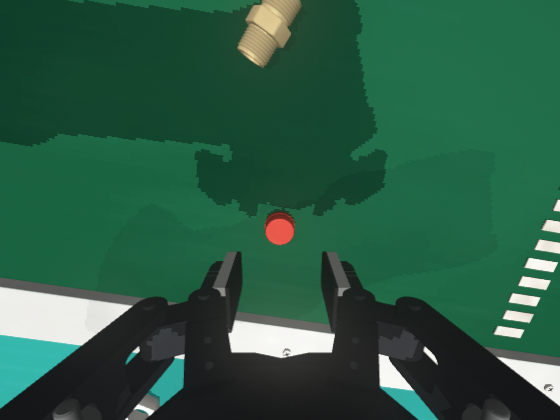

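Run:
```python
from h import *
for i in range(3): manip.read_camera('wrist')
print(manip.sense()['position'],tgt(.5707,-.3085,.005,-80.3))
```

```text
[ 0.57099561 -0.30978414  0.06219889] (array([-0.0012, -0.0003,  0.0008]), array([-1.4, 57.2, -0.1]))
```

Request:
move_arm([
  [[0,0,0,-1,18,0,0],[0,0,0,0,14,0,0],[0,0,0,0,8,0,0],[0,0,0,0,5,0,0],[0,0,0,0,0,0,0]],
])

```text
clock: 19.1
position: [0.5695, -0.3081, 0.0149]
eef_rot: [-1.285, 1.086, -1.082]
wrist_force: [-0.1, 0.5, 0.4]
width: 0.0429
```

Run:
```python
from h import *
for i in range(8): manip.read_camera('wrist')
im,c=snap('w10')
print(manip.sense()['position'],tgt(.5707,-.3085,.005,-80.3))
```

```text
[ 0.57056404 -0.3087018   0.01672084] [ 0.57050708 -0.3086684   0.01662756] 0.042816852237214716
[ 0.57050708 -0.3086684   0.01662756] (array([-0.0004, -0.0004,  0.0003]), array([-0.1, 11.6,  0.2]))
```

View pics/w10.png

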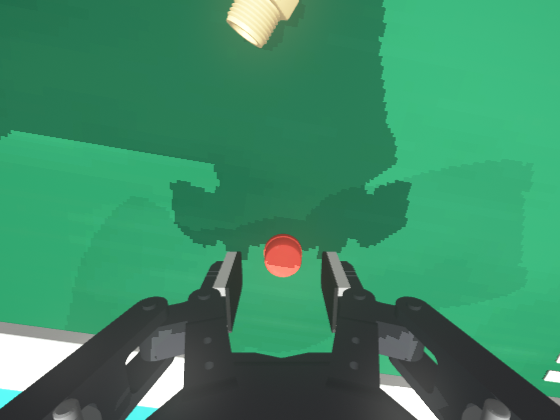

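Run:
```python
from h import *
import pickle;c=pickle.load(open('w10.pkl','rb'))
im=cv2.imread('pics/w10.png')
cv2.imwrite('pics/w10z.png',cv2.resize(im[225:285,215:355],None,fx=5.6,fy=5.6,interpolation=cv2.INTER_CUBIC))
print(proj(c,[.5707,-.3085,.014]))
s=manip.sense();print(proj(c,s['position']))
```

```text
[282.05406383 260.67817767]
[282.31426999 263.26998446]
```

View pics/w10z.png

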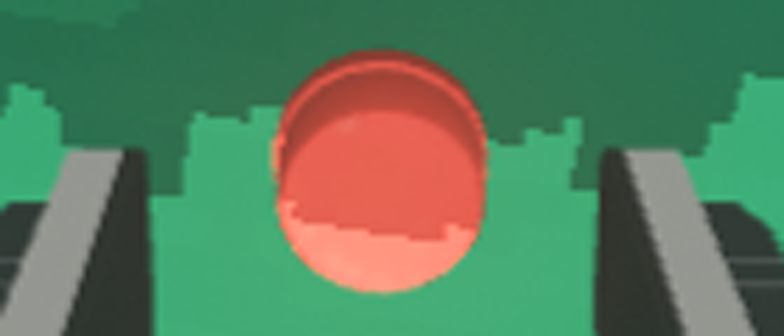

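Request:
move_arm([
  [[0,0,0,0.4,7,0,0],[0,0,0,0,5,0,0],[0,0,0,0,0,0,0],[0,0,0,0,0,0,0],[0,0,0,0,0,0,0]],
])

```text
clock: 20.02
position: [0.5702, -0.309, 0.0041]
eef_rot: [-1.284, 1.084, -1.084]
wrist_force: [-0.0, -0.2, 0.6]
width: 0.0432
```

Run:
```python
from h import *
st(6)
print(tgt(.5708,-.3085,.0048,-80.3))
```

```text
t 20.32 pos [ 0.5705 -0.3091  0.0045] angX -1.4019 F/T mean [-0.082  0.326 -0.5    0.012  0.019 -0.006] std 0.008 w 0.0428 q7 -0.188 eff7 -0.0
(array([-0.0003, -0.0004,  0.0002]), array([-0.5, -0.3,  0.4]))
```

Close on the cap.

Request:
move_arm([
  [[0,0,0,0,0,0,0.3],[0,0,0,0,0,0,1],[0,0,0,0,0,0,1],[0,0,0,0,0,0,1],[0,0,0,0,0,0,1]],
])

```text
clock: 20.73
position: [0.5705, -0.3091, 0.0047]
eef_rot: [-1.284, 1.084, -1.084]
wrist_force: [-0.8, 0.4, 3.8]
width: 0.0175
```

Run:
```python
from h import *
st(4);snap('w11')
```

```text
t 20.93 pos [ 0.5705 -0.309   0.0047] angX -1.4019 F/T mean [-1.037e+00  8.980e-01  4.961e+00  1.860e-01  1.670e-01  1.000e-03] std 0.028 w 0.0179 q7 -0.188 eff7 -0.002
[ 0.57048648 -0.30904918  0.00465015] [ 0.57047094 -0.30903204  0.00464859] 0.017530661835608797
```

View pics/w11.png

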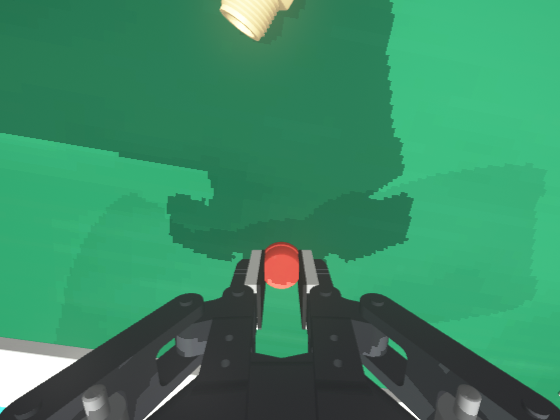

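Request:
move_arm([
  [[0,0,0,0,-10,0,1],[0,0,0,0,-20,0,1],[0,0,0,0,-35,0,1],[0,0,0,0,-40,0,1],[0,0,0,0,-30,0,1]],
])

```text
clock: 21.45
position: [0.5705, -0.3097, 0.1418]
eef_rot: [-1.285, 1.083, -1.086]
wrist_force: [1.0, -1.0, -0.1]
width: 0.0175
```

Run:
```python
from h import *
st(8);im,c=snap('w12')
cv2.imwrite('pics/w12z.png',cv2.resize(im[230:310,220:350,::-1],None,fx=6,fy=6,interpolation=cv2.INTER_CUBIC))
p=manip.sense()['position'];
for dz in (0,.0045,.0095):print(proj(c,p+[0,0,dz]))
th=np.radians(9.8)
print(tgt(.622,.1116,p[2],-80.3))
```

```text
t 21.85 pos [ 0.5695 -0.308   0.1376] angX -1.4018 F/T mean [ 0.238  0.038  0.034  0.005 -0.021  0.006] std 0.04 w 0.0176 q7 -0.32 eff7 0.0
[ 0.56960808 -0.30825436  0.13774305] [ 0.56968641 -0.30850643  0.13796146] 0.01784893878016517
[282.89789498 263.37597311]
[282.93118892 267.40792047]
[282.9704127  272.15797954]
(array([ 0.002 , -0.0005, -0.0013]), array([-4.054e+02,  3.000e-01,  1.221e+02]))
```

View pics/w12z.png

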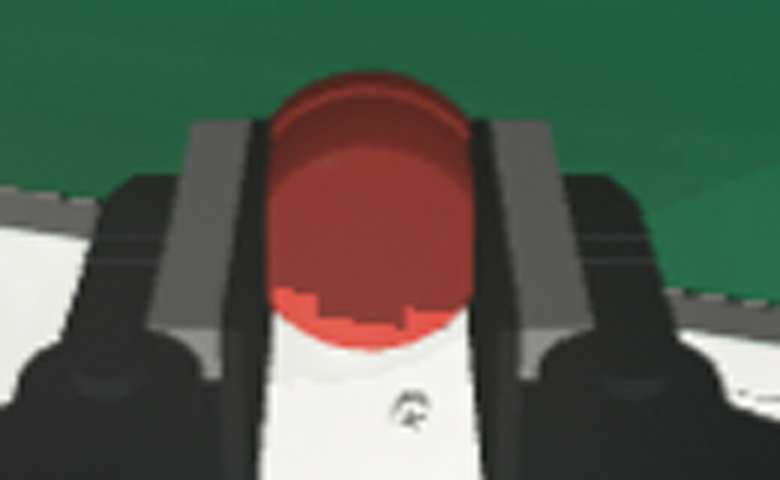

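Request:
move_arm([
  [[0,0,0,-36,0,11,1],[0,0,0,-37,0,11.1,1],[0,0,0,-37,0,11.1,1],[0,0,0,-37,0,11.1,1],[0,0,0,-37,0,11.1,1]],
])

```text
clock: 22.37
position: [0.5937, -0.1167, 0.1386]
eef_rot: [-1.285, 1.085, -1.084]
wrist_force: [1.1, 0.9, 0.0]
width: 0.0176
```

Request:
move_arm([
  [[0,0,0,-37,0,11.1,1],[0,0,0,-37,0,11.1,1],[0,0,0,-37,0,11.1,1],[0,0,0,-37,0,11.1,1],[0,0,0,-37,0,11.1,1]],
])

```text
clock: 22.78
position: [0.6173, 0.0753, 0.1386]
eef_rot: [-1.285, 1.085, -1.084]
wrist_force: [1.2, 0.2, 0.1]
width: 0.0175
```

Request:
move_arm([
  [[0,0,0,-30,0,9,1],[0,0,0,-6,0,2,1],[0,0,0,0,0,0,1],[0,0,0,0,0,0,1],[0,0,0,0,0,0,1]],
])

```text
clock: 23.2
position: [0.6221, 0.108, 0.1393]
eef_rot: [-1.285, 1.086, -1.087]
wrist_force: [0.6, -0.1, -0.4]
width: 0.0176
```

Run:
```python
from h import *
st(8);im,c=snap('w13')
print(tgt(.6223,.1115,.095,-80.3))
```

```text
t 23.6 pos [0.6225 0.1101 0.1394] angX -1.4029 F/T mean [ 0.23  -0.017 -0.048 -0.01  -0.002 -0.017] std 0.03 w 0.0173 q7 -0.934 eff7 0.0
[0.62248764 0.11037477 0.13937214] [0.62251456 0.1105414  0.13936984] 0.01759173959983852
(array([-0.0001, -0.0007, -0.0001]), array([-1. , 44.4, -0.1]))
```

View pics/w13.png

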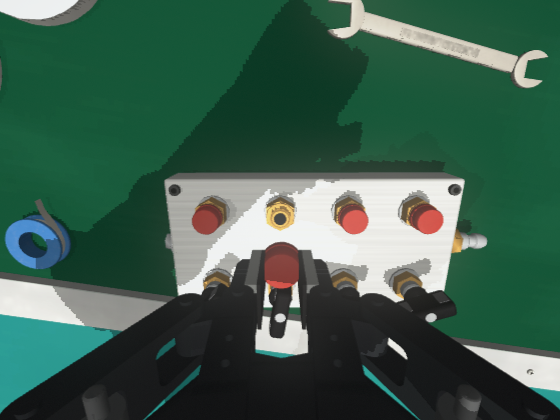

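Run:
```python
from h import *
import pickle;c=pickle.load(open('w13.pkl','rb'))
im=cv2.imread('pics/w13.png')
cv2.imwrite('pics/w13a.png',cv2.resize(im[190:310,240:330],None,fx=5,fy=5,interpolation=cv2.INTER_CUBIC))
```

```text
(no output)
```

View pics/w13a.png

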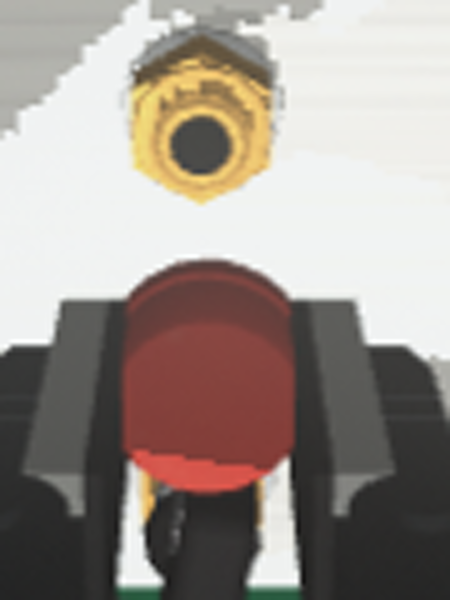

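Run:
```python
from h import *
import pickle;c=pickle.load(open('w13.pkl','rb'))
o=ray('wrist',(280.6,219.0),.062,c);k=ray('wrist',(281.8,271.4),.1489,c)
p=np.array([.62250,.11045,.1394]);
a=-1.4025;X=np.array([np.cos(a),np.sin(a)]);Z=np.array([-np.sin(a),np.cos(a)])
print('outlet',o,'cap',k,'TCP',p)
for n,v in (('o-cap',o-k),('cap-tcp',k-p),('o-tcp',o-p)): print(n,'x',v[:2]@X*1e3,'z',v[:2]@Z*1e3)
print(np.linalg.norm([o-k]), manip.sense()['position'])
```

```text
outlet [0.62105258 0.1112811  0.062     ] cap [0.62282266 0.11078115 0.1489    ] TCP [0.6225  0.11045 0.1394 ]
o-cap x -0.7893856278350724 z -1.66132377730581
cap-tcp x -0.2724232364809692 z 0.3735675488011833
o-tcp x -1.0618088643160417 z -1.287756228504627
0.08691946344957771 [0.62251456 0.1105414  0.13936984]
```

Request:
move_arm([
  [[0,0,0,-0.5,20,-7,1],[0,0,0,-0.5,20,-7,1],[0,0,0,0,14,0,1],[0,0,0,0,0,0,1],[0,0,0,0,0,0,1]],
])

```text
clock: 24.12
position: [0.6086, 0.1093, 0.0848]
eef_rot: [-1.285, 1.084, -1.084]
wrist_force: [0.6, 0.8, 0.6]
width: 0.0174
```

Run:
```python
from h import *
st(8);im,c=snap('w14')
cv2.imwrite('pics/w14a.png',cv2.resize(im[200:310,235:335,::-1],None,fx=5.4,fy=5.4,interpolation=cv2.INTER_CUBIC))
```

```text
t 24.52 pos [0.609  0.1094 0.0859] angX -1.4019 F/T mean [ 0.063  0.074 -0.327  0.002  0.011  0.006] std 0.025 w 0.0175 q7 -0.865 eff7 -0.001
[0.60886455 0.10944459 0.08576616] [0.6087315  0.10941697 0.08561501] 0.017482984634128024
```

View pics/w14a.png

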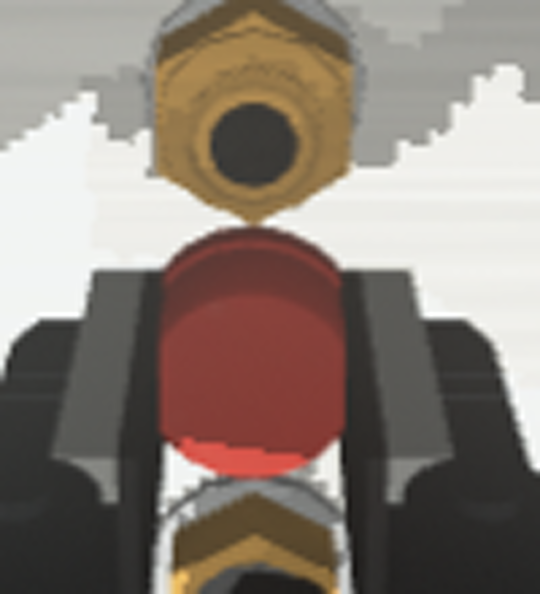

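Run:
```python
from h import *
import pickle;c=pickle.load(open('w14.pkl','rb'))
p=np.array([.60886,.10944,.08577])
o=ray('wrist',(282.0,226.7),.062,c);k=ray('wrist',(281.9,271.4),p[2]+.0095,c)
a=-1.4019;X=np.array([np.cos(a),np.sin(a)]);Z=np.array([-np.sin(a),np.cos(a)])
print('outlet',o,'cap',k,'TCP',p)
for n,v in (('o-cap',o-k),('cap-tcp',k-p),('o-tcp',o-p)): print(n,'x',v[:2]@X*1e3,'z',v[:2]@Z*1e3)
print(manip.sense()['position'],tgt(.6223,.1115,.0745,-80.3))
```

```text
outlet [0.62104158 0.11166553 0.062     ] cap [0.60915798 0.10978935 0.09527   ] TCP [0.60886 0.10944 0.08577]
o-cap x 0.14808099165637448 z 12.029881430686888
cap-tcp x -0.2942875589552064 z 0.3524599018084032
o-tcp x -0.14620656729883172 z 12.38234133249529
[0.6087315  0.10941697 0.08561501] (array([-0.0005, -0.0003, -0.    ]), array([ 0.2, 11.1, 13.7]))
```

Request:
move_arm([
  [[0,0,0,0.1,0,7,1],[0,0,0,0,5,5.2,1],[0,0,0,0,6,0,1],[0,0,0,0,4,0,1],[0,0,0,0,0,0,1]],
])

```text
clock: 25.03
position: [0.6196, 0.1114, 0.0688]
eef_rot: [-1.286, 1.085, -1.083]
wrist_force: [-0.7, 0.2, -1.1]
width: 0.0175
```

Run:
```python
from h import *
st(8);im,c=snap('w15')
cv2.imwrite('pics/w15a.png',cv2.resize(im[200:310,235:335,::-1],None,fx=5.4,fy=5.4,interpolation=cv2.INTER_CUBIC))
print(tgt(.6208,.1115,.067,-80.3))
```

```text
t 25.43 pos [0.6206 0.1113 0.0705] angX -1.402 F/T mean [ 0.079 -0.187 -0.097  0.002 -0.011 -0.006] std 0.025 w 0.0176 q7 -0.859 eff7 -0.0
[0.6206391  0.11132324 0.07055187] [0.62061823 0.11135954 0.0705016 ] 0.017767806763248992
(array([-0.0003, -0.0004, -0.0001]), array([-0.1,  3.5,  0.2]))
```

View pics/w15a.png

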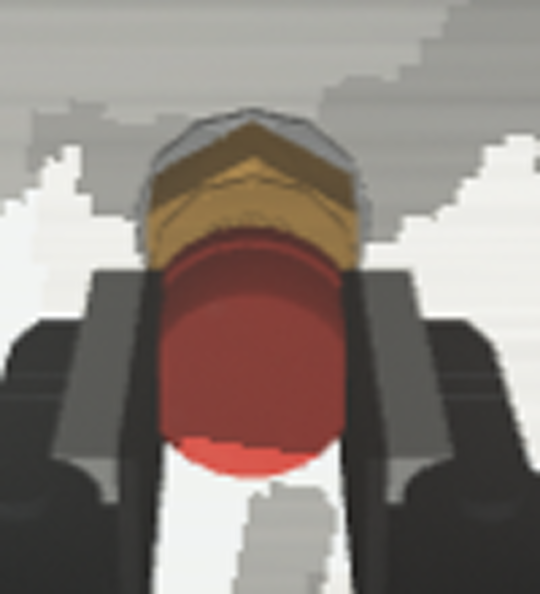

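Request:
move_arm([
  [[0,0,0,0,2,0,1],[0,0,0,0,2,0,1],[0,0,0,0,1,0,1],[0,0,0,0,0,0,1]],
])

```text
clock: 25.87
position: [0.6203, 0.1114, 0.0649]
eef_rot: [-1.285, 1.084, -1.083]
wrist_force: [-0.0, -0.0, -0.2]
width: 0.0176
```

Run:
```python
from h import *
st(8)
```

```text
t 26.27 pos [0.6206 0.1113 0.0654] angX -1.402 F/T mean [-0.198 -0.054 -0.105 -0.004 -0.008 -0.01 ] std 0.023 w 0.018 q7 -0.854 eff7 -0.0
```

Request:
move_arm([
  [[0,0,0,0,1.5,0,1],[0,0,0,0,1.5,0,1],[0,0,0,0,0,0,1]],
])

```text
clock: 26.52
position: [0.6204, 0.1114, 0.062]
eef_rot: [-1.285, 1.084, -1.084]
wrist_force: [-0.1, 0.4, -0.7]
width: 0.0178
```

Run:
```python
from h import *
st(6);im,c=snap('w16')
cv2.imwrite('pics/w16a.png',cv2.resize(im[200:310,235:335,::-1],None,fx=5.4,fy=5.4,interpolation=cv2.INTER_CUBIC))
```

```text
t 26.82 pos [0.6206 0.1113 0.0623] angX -1.402 F/T mean [-0.369 -0.014 -0.064  0.004  0.003  0.005] std 0.032 w 0.0178 q7 -0.85 eff7 -0.0
[0.62062552 0.11126771 0.06236299] [0.62060769 0.11128583 0.06235941] 0.017782305549057423
```

View pics/w16a.png

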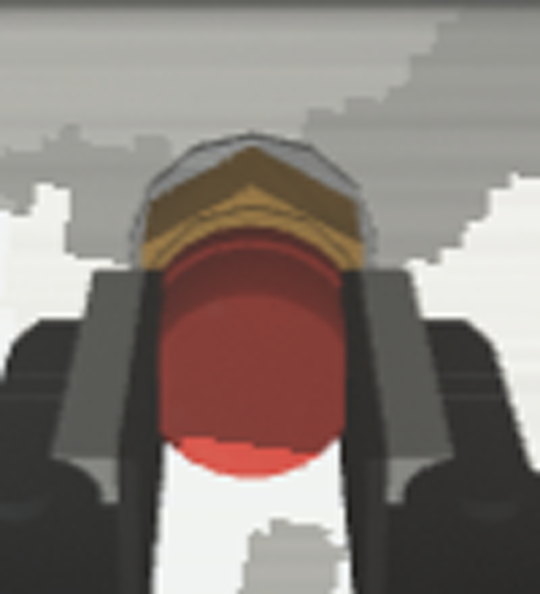

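Request:
move_arm([
  [[0,0,0,0,1,0,1],[0,0,0,0,0.8,0,1],[0,0,0,0,0,0,1]],
])

```text
clock: 27.17
position: [0.6207, 0.1113, 0.0612]
eef_rot: [-1.284, 1.084, -1.084]
wrist_force: [-1.6, 0.4, 5.4]
width: 0.0172
```

Run:
```python
from h import *
st(6)
```

```text
t 27.47 pos [0.6207 0.1113 0.0612] angX -1.4021 F/T mean [-1.234  0.389  5.211  0.077  0.301  0.012] std 0.031 w 0.0178 q7 -0.848 eff7 -0.002
```

Request:
move_arm([
  [[0,0,0,0,1,0,1],[0,0,0,0,1,0,1],[0,0,0,0,0,0,1],[0,0,0,0,0,0,1]],
])

```text
clock: 27.8
position: [0.6208, 0.1113, 0.061]
eef_rot: [-1.282, 1.085, -1.083]
wrist_force: [-4.8, 1.7, 17.8]
width: 0.0176
```

Run:
```python
from h import *
st(6)
im,c=snap('w17')
cv2.imwrite('pics/w17a.png',cv2.resize(im[200:310,235:335,::-1],None,fx=5.4,fy=5.4,interpolation=cv2.INTER_CUBIC))
```

```text
t 28.1 pos [0.6208 0.1113 0.061 ] angX -1.4024 F/T mean [-5.103e+00  8.250e-01  1.768e+01  2.440e-01  1.088e+00  2.000e-03] std 0.013 w 0.0178 q7 -0.846 eff7 -0.006
[0.62077739 0.1112955  0.06103007] [0.6208149  0.11128019 0.06103469] 0.017560162591631217
```

View pics/w17a.png

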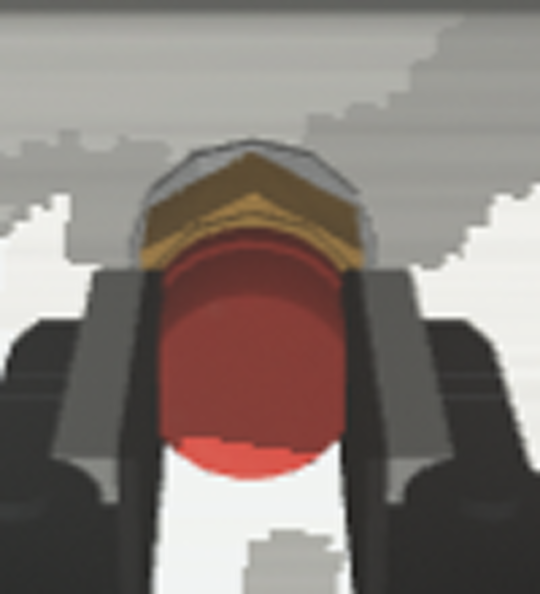

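Request:
move_arm([
  [[0,0,0,0,-1.5,0,1],[0,0,0,0,0,0,1],[0,0,0,0,0,0,0.3],[0,0,0,0,0,0,0.3],[0,0,0,0,0,0,0.3]],
])

```text
clock: 28.62
position: [0.6204, 0.1114, 0.0595]
eef_rot: [-1.285, 1.084, -1.084]
wrist_force: [0.1, 0.1, 0.3]
width: 0.0299
```

Run:
```python
from h import *
st(3)
im,c=snap('w18')
```

```text
t 28.77 pos [0.6204 0.1113 0.0596] angX -1.4019 F/T mean [-0.057  0.507 -0.077 -0.011  0.003 -0.006] std 0.023 w 0.0298 q7 -0.848 eff7 0.0
[0.6204302  0.11131628 0.05966655] [0.62047767 0.11125142 0.05972922] 0.030018292353840372
```

View pics/w18.png

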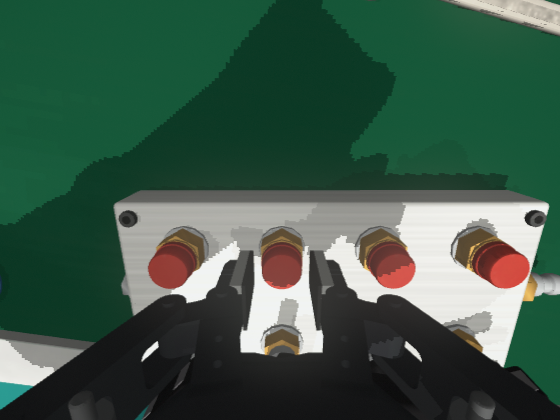

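The cap sits free between the open fingers. I'll retreat straight up.

Request:
move_arm([
  [[0,0,0,0,-5,0,0.3],[0,0,0,0,-15,0,0.3],[0,0,0,0,-30,0,0.3],[0,0,0,0,-35,0,0.3],[0,0,0,0,-20,0,0.3]],
])

```text
clock: 29.28
position: [0.6222, 0.1104, 0.1693]
eef_rot: [-1.281, 1.081, -1.087]
wrist_force: [0.2, 0.2, -0.0]
width: 0.0301
```

Request:
move_arm([
  [[0,0,0,0,-10,-30,0.3],[0,0,0,0,0,-30,0.3],[0,0,0,0,0,0,0.3],[0,0,0,0,0,0,0.3],[0,0,0,0,0,0,0.3]],
])

```text
clock: 29.7
position: [0.5621, 0.1015, 0.1761]
eef_rot: [-1.282, 1.083, -1.084]
wrist_force: [0.0, -0.2, -0.1]
width: 0.0297
```

Run:
```python
from h import *
st(6)
im,c=snap('w19')
print(proj(c,[.621,.1115,.07]))
cv2.imwrite('pics/sc3.png',cv2.resize(manip.read_camera('scene')[170:270,170:340,::-1],None,fx=4.6,fy=4.6,interpolation=cv2.INTER_CUBIC))
```

```text
t 30.0 pos [0.5621 0.1013 0.1749] angX -1.4017 F/T mean [-0.166 -0.185  0.177 -0.004 -0.01   0.   ] std 0.034 w 0.0301 q7 -0.944 eff7 -0.001
[0.56192308 0.10117044 0.17485759] [0.5617914  0.10119377 0.17485683] 0.029851799312143594
[281.54129027 138.21546416]
```

View pics/w19.png

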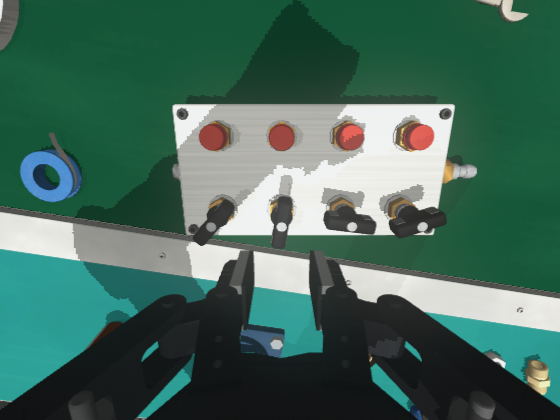

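View pics/sc3.png

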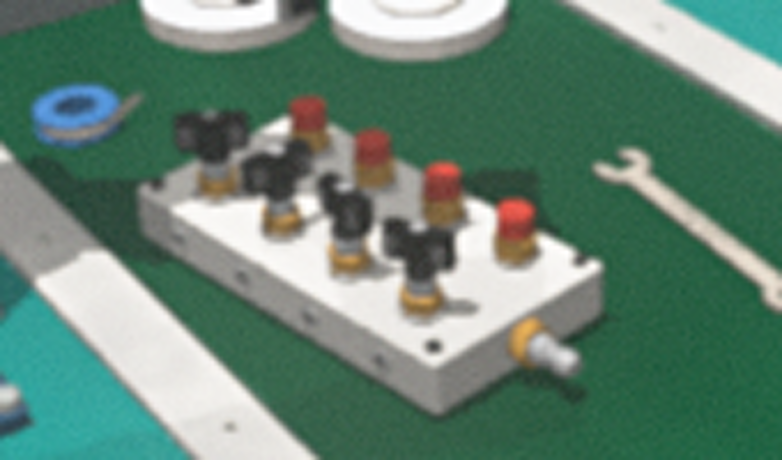

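Run:
```python
from h import *
print(manip.finish_job())
```

```text
the job is handed in; nothing more can be done
None
```

I shut the valve of the bare outlet, the second station from the +y end, and pushed the loose cap home on that outlet. I then handed the job in at about 30 s; it gives no verdict, so none of this is confirmed by the judge.

- **Valve:** I turned the knob about 1.92 rad clockwise in all. It met its seat near the end of its range. The torque rose about 3 N m per rad past the seat and ended at about 0.41 N m, possibly up to 0.44. That puts the washer squeeze at about 0.05–0.065 rad, inside 0.02–0.12. I worked this out from the torque and did not measure it directly.
- **Cap:** It went over the spigot with almost no force and then came to a hard stop, which I pressed to about 18 N. At that point the tool was about 0.5 mm higher than expected, within how well I know the grip height. After release it looked level and was in line with the fitted caps in both the wrist and scene views. It lay within a pixel of where it should be.
- **First grip:** My first grip on the knob pinched the wider hub below the wing. I opened, rose 8 mm and gripped the flat flanks before turning anything.
- **Outlet position:** The camera and the gripped knob axis differed by about 1.5 mm along x for the outlet's place. I used the camera's measure of the cap against the outlet, and it fitted.
- **Surroundings:** The other three stations, the spool and the spanner looked undisturbed in the last views. I did not check the nipple again after lifting the cap, but the arm never came near it. The last wrist force was about zero, with the gripper clear of everything.

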